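# Rebuild the water filter under the sink

## Task

Rebuild the water filter on the keyed post of its round base: first the wide grey foot ring, then the thick white filter ring, then the thin steel collar, and last the closed grey cap on top. Turn each part so that its flat matches the flat of the post and let it go fully home on the one below. Leave the other things on the shelf where they are.

Things in the scene. Friction and masses are not known exactly. Their poses are not given: they have to be found in the camera images.
- foot_ring: Wide grey plastic ring, the widest of the four parts, 16 mm high. Outline a D: rounded to its own -x (to 35 mm from the bore axis), a flat facing its +x (13 mm from the axis), parallel grip flats facing +y and -y, 64 mm apart and 26 mm long. D-shaped bore right through, 32 mm in diameter, its flat 6 mm from the axis, also at +x. Lies right way up. Origin: on the bore axis at the underside; z up.
- filter_ring: White ceramic ring, 20 mm high, the thickest ring. Outline a D: rounded to its own -x (to 30 mm from the bore axis), a flat facing its +x (11 mm from the axis), parallel grip flats facing +y and -y, 56 mm apart and 22 mm long. D-shaped bore right through, 32 mm in diameter, its flat 6 mm from the axis, also at +x. Lies right way up. Origin: on the bore axis at the underside; z up.
- steel_collar: Bare steel ring, 12 mm high, the thinnest ring. Outline a D: rounded to its own -x (to 26 mm from the bore axis), a flat facing its +x (10 mm from the axis), parallel grip flats facing +y and -y, 48 mm apart and 19 mm long. D-shaped bore right through, 32 mm in diameter, its flat 6 mm from the axis, also at +x. Lies right way up. Origin: on the bore axis at the underside; z up.
- cap: Grey plastic cap, closed on top, 22 mm high. Outline a D: rounded to its own -x (to 24 mm from the bore axis), a flat facing its +x (9 mm from the axis), parallel grip flats facing +y and -y, 44 mm apart and 18 mm long. D-shaped bore 14 mm deep, open only below, 32 mm in diameter, its flat 6 mm from the axis, also at +x. Lies right way up. Origin: on the bore axis at the underside; z up.
- filter_base: Fixed round grey base, 100 mm wide, 20 mm high, a brass stub out of its side at its own -x. In its middle a white D post, 28 mm in diameter, its flat facing the base's +x, 4 mm from the axis; top 76 mm above the shelf, last 8 mm tapered. Parts fit with 2 mm play, 8 degrees of turn, only with their +x along the base's +x; undersides then at 20, 36, 56, 68 mm. Origin: centre of underside, z up.
- peg_box: Bystander: wooden box of clothes pegs, 85 x 75 x 45 mm (x, y, z). Origin: centre of its underside.
- green_bottle: Bystander: closed green bottle standing upright, 70 mm in diameter, 220 mm high. Origin: centre of its underside.
- hard_brush: Bystander: grey hard brush lying bristles down along its x, about 260 mm long, 50 mm wide, 52 mm high; head at +x, handle at -x. Origin: at the shelf under the middle of its length, where head meets handle.
- dustpan: Bystander: red plastic dustpan, pan 200 x 220 mm reaching to +x, 50 mm high, its handle 120 mm to -x. Origin: at the shelf under the middle of the pan's back wall, where the handle begins.
- polish_tin: Bystander: small flat aluminium tin with no hole, fully round (no flats), 44 mm in diameter, 26 mm high. Origin: centre of its underside.
Mind the look-alikes: they are no part of the job. What is shaped like the filter_ring but purple is not meant.

How it is judged:
By the outcome, as a careful person would: the job done as asked, in the order asked, and still so for the second after the job is handed in, with the robot touching nothing.
It also fails if it takes over 99 s, if anything falls off the work surface, if the arm or the gripper's body presses on something with over 40 N, if the wrist force passes 120 N, or if a joint passes its speed limit or range.

## Robot

A 7-joint arm with a two-finger parallel gripper is mounted at the origin on the work surface. World frame = base frame: x ahead of the robot, y to its left, z up, the work surface at z = 0. Lengths are in m, angles in rad, forces in N, time in s.
With the tool pointing down it reaches from about 0.4 to 0.85 m from the base axis. Payload 4.5 kg.
Tool frame: the origin (TCP) lies midway between the tips of the shut fingers; the grasp point (between the pads) lies r.grip_point_offset behind it (r.grip_point_offset is the distance from the TCP to the grasp point, in m); z points along the fingers, y is the line along which they close (so a half turn about z gives the same grasp; the last joint's range is limited). The gripper opens to 88 mm and grips with 3 to 60 N. Pads are 18 mm wide; open, the fingers measure 123 mm over their backs; the gripper's body (75 mm by 187 mm) begins 45 mm behind the grasp point.
Start: joints at [-1.28, 0.689, -0.195, 1.565, 0.157, 0.902, -0.215], TCP at [0.159, 0.605, 0.239] pointing down, gripper open.
Joint ranges: [-3.01, 3.01], [-0.46, 2.08], [-1.47, 1.51], [0.13, 2.56], [-1, 4.14], [0.04, 2.09], [-2.66, 2.66]. Speed limits (rad/s): [2.57, 2.57, 3.14, 3.14, 3.14, 3.14, 3.14].

## Interface

Orientations are given as a unit quaternion [x, y, z, w].
In Python, from plant import r gives the robot as it stands.
- The arm moves only by the shell command python3 -m jog 'ROWS' [FORCE]. ROWS is JSON, a list of rows, each an object of numbers: "wx", "wy", "wz": the turn, a rotation vector about the world's x, y, z as a fraction of full scale; "dx", "dy", "dz": the shift along the world's x, y, z as a fraction of full scale; "hand": the closure, from 0 (fully open) to 1 (shut). In form: [{"wx": .., "wy": .., "wz": .., "dx": .., "dy": .., "dz": .., "hand": ..}, ...]. A call has 1 to 5 rows; each row shifts and turns the commanded pose from where the row before left it; what a row does not reach is not made up. Full scale, the value 1, is 0.25 m for a shift and 2 rad for a turn. A row lasts 1/12 s, in which the tool goes at most 41.7 mm and 7.16 degrees, less where a joint would pass 70% of its speed; a pose out of reach is approached as far as the arm can. A call with a number of a shift or a turn outside -1 to 1 is refused whole. A call with a gripper value outside its range is refused whole. The fingers move at their own pace and stop on an object; FORCE is the grip in N (left out, the last holds). Time passes only in rows, so rows that do not move let the fingers close. It gives the time, the measured TCP pose, the force, the opening and the grip force at its end, in the units of the state.
- r.get_state(): the state, without advancing time (a new reading comes with each control period).
- r.snapshot(name): name is "scene" or "side" or "wrist"; returns the picture (480x640x3 uint8, red, green, blue); there is no depth.
- r.camera_info(name): a dict with "mtx" (3x3 intrinsics, pixels), "R" (3x3) and "t" (3): a world point X has camera coordinates R X + t. Camera axes: x right, y down, z forward; pixel columns grow to the right and rows downward; lengths in m; the calibration is good to about 2 mm. A picture is of the moment at which its call begins: read the wrist's pose just before it. camera_info takes no time and is no camera call; for the wrist camera it gives the pose at the moment of the call.
- r.finish_job(): hands the job in; it is judged then, once.
Trained networks look in the newest picture that a camera, given by its name, has taken for a name from the list of things; names that differ only in an ending like _2 or _b are one class to them, and where a whole thing is asked for, a point or a joint stands for the part that bears it (a point fixed in the world has none). Each returns a list of dicts, best first, with "p" (0 to 1); they miss things now and then, are a little off and sometimes report something else, mostly with a low value. They report only what shows in the picture. A call takes as long as a camera call. They do not tell look-alikes from the thing itself.
- r.search_frame(camera, query): "bbox" ([left, top, right, bottom] in pixels, round what is visible of it).
- r.masks_of(camera, query): "region" (480x640 bool, what is visible of it) and "bbox" ([left, top, right, bottom] in pixels, round what is visible of it).
The state is a dict: "clock": time; "q": joint angles; "qd": joint speeds; "joint_torque": joint torques, N m; "tool_pos": TCP position; "eef_rot": TCP orientation; "contact_force": force on the tool from outside, world axes, zero at the start; "moment": the same for the moment, N m; "opening": opening from 0.0 (shut) to 1.0 (fully open); "finger_force": force on a finger pad.
Only numpy, scipy, OpenCV 4.12 (cv2) and the standard library are available. Lean on these libraries where they do the work, as an engineer would, in place of code of your own. Each camera call takes 0.05 s, during which the arm holds its last target. There are 200 camera calls.

## Working session

There is one attempt and no reset: what is moved stays moved. The work goes in short steps, Python scripts to look and compute and a shell command to move; the robot and the scene stay as the last step left them, time stands still between calls to the robot, and variables do not carry over. Pictures are saved under pics/ and viewed, at most 14 in all, crops included, and the job is handed in when it is done.

```bash
mkdir -p pics; ls; python3 - <<'E'
from plant import r
import cv2,numpy as np
s=r.get_state();print({k:np.round(v,3).tolist() for k,v in s.items()},r.grip_point_offset)
for n in ["scene","side","wrist"]:
    im=r.snapshot(n);cv2.imwrite(f"pics/{n}0.png",im[:,:,::-1])
    c=r.camera_info(n);print(n,np.round(c["mtx"],1).tolist(),np.round(-c["R"].T@c["t"],3),np.round(c["R"],2).tolist())
    if n!="wrist":
        for q in ["foot_ring","filter_ring","steel_collar","cap","filter_base","polish_tin"]:
            print(q,[(round(d["p"],2),np.round(d["bbox"]).tolist()) for d in r.search_frame(n,q)[:4]])
E
```

```text
pics
{'clock': 0.0, 'q': [-1.28, 0.69, -0.195, 1.566, 0.157, 0.902, -0.215], 'qd': [-0.0, 0.0, 0.0, -0.0, 0.002, 0.001, -0.0], 'joint_torque': [-0.001, -52.756, -1.267, -15.343, -0.053, 0.007, 0.0], 'tool_pos': [0.159, 0.604, 0.238], 'eef_rot': [0.128, 0.992, -0.001, -0.0], 'contact_force': [0.143, -0.405, 0.398], 'moment': [-0.032, -0.069, -0.033], 'finger_force': 0.0, 'opening': 0.998} 0.0187
scene [[515.1, 0.0, 320.2], [0.0, 515.1, 230.0], [0.0, 0.0, 1.0]] [ 1.364 -0.474  0.88 ] [[0.53, 0.85, -0.01], [0.59, -0.38, -0.72], [-0.61, 0.37, -0.7]]
foot_ring [(0.48, [251.0, 246.0, 272.0, 251.0])]
filter_ring [(0.9, [400.0, 219.0, 421.0, 246.0]), (0.64, [388.0, 252.0, 413.0, 272.0])]
steel_collar [(0.53, [289.0, 190.0, 309.0, 207.0])]
cap [(0.68, [361.0, 153.0, 381.0, 170.0])]
filter_base [(0.82, [179.0, 221.0, 221.0, 262.0]), (0.55, [325.0, 175.0, 343.0, 190.0])]
polish_tin [(0.54, [328.0, 174.0, 344.0, 190.0])]
side [[435.4, 0.0, 316.8], [0.0, 435.4, 239.0], [0.0, 0.0, 1.0]] [ 0.179 -0.69   1.019] [[0.85, -0.53, 0.01], [-0.41, -0.66, -0.63], [0.34, 0.53, -0.78]]
foot_ring [(0.71, [325.0, 280.0, 354.0, 300.0])]
filter_ring [(0.75, [281.0, 191.0, 289.0, 211.0]), (0.65, [304.0, 186.0, 320.0, 200.0]), (0.45, [335.0, 190.0, 353.0, 209.0])]
steel_collar []
cap [(0.46, [215.0, 200.0, 230.0, 218.0]), (0.44, [308.0, 312.0, 347.0, 353.0])]
filter_base [(0.87, [304.0, 314.0, 348.0, 356.0]), (0.47, [345.0, 319.0, 485.0, 441.0])]
polish_tin [(0.48, [241.0, 226.0, 254.0, 239.0])]
wrist [[390.7, 0.0, 324.6], [0.0, 390.7, 234.1], [0.0, 0.0, 1.0]] [0.083 0.626 0.385] [[0.25, 0.97, -0.0], [0.92, -0.24, 0.3], [0.29, -0.08, -0.95]]
```

View pics/scene0.png

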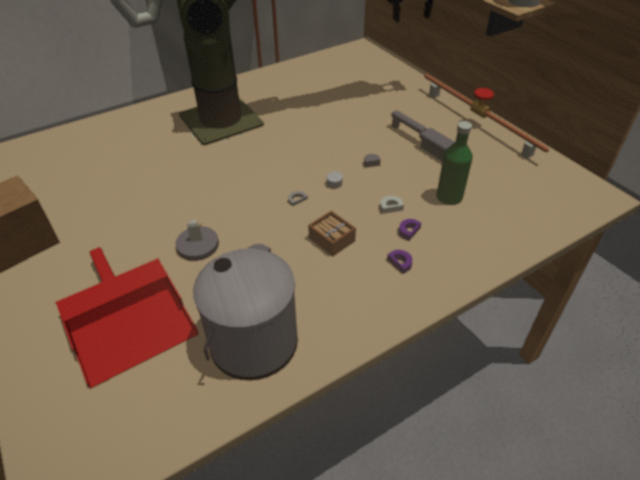

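View pics/side0.png

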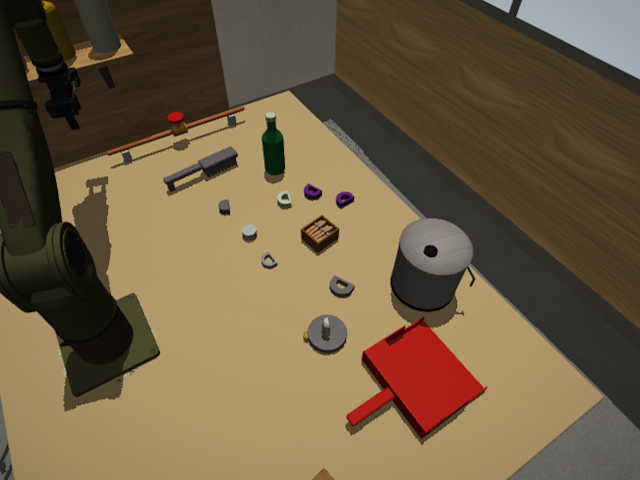

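View pics/wrist0.png

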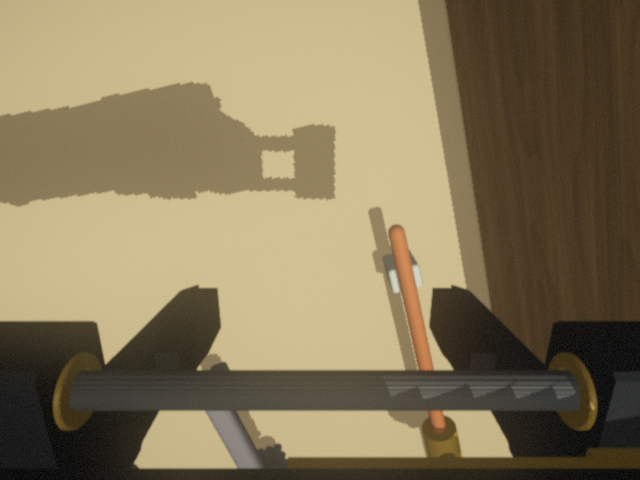

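Scene: base (197,240), stub left of it; foot ring mostly hidden by the pot at (260,248); white filter ring (391,204), purple look-alikes (409,229) and (401,260); collar (298,198), tin without hole (335,180), cap (372,160). Side: base (327,333), foot ring (342,286), collar (269,261), tin (249,232), filter ring (285,200), cap (224,207), purple (312,191),(344,199). The wrist picture shows only table and a pipe.

```bash
cat > h.py <<'E'
from plant import r
import cv2,numpy as np
from scipy.optimize import minimize,least_squares
from scipy.spatial.transform import Rotation as Ro
DIM=dict(foot_ring=(.035,.013,.032,.016),filter_ring=(.030,.011,.028,.020),steel_collar=(.026,.010,.024,.012),cap=(.024,.009,.022,.022))
def cam(n): c=r.camera_info(n); return c["mtx"],c["R"],c["t"]
def proj(c,X): p=(np.asarray(X)@c[1].T+c[2])@c[0].T; return p[:,:2]/p[:,2:]
def ground(c,uv,z):
    d=c[1].T@np.linalg.solve(c[0],[uv[0],uv[1],1.]); o=-c[1].T@c[2]; return o+d*(z-o[2])/d[2]
def tri(obs):  # [(cam,uv)]
    f=lambda X:np.concatenate([proj(c,X[None])[0]-uv for c,uv in obs])
    s=least_squares(f,ground(*obs[0],.01)); return s.x,np.abs(s.fun).max()
def D(R,f,w=1):
    a=np.linspace(0,2*np.pi,180,endpoint=False); P=np.c_[np.cos(a),np.sin(a)]*R
    return np.c_[np.minimum(P[:,0],f),np.clip(P[:,1],-w,w)]
def pts(P,x,y,yaw,z):
    c,s=np.cos(yaw),np.sin(yaw); return np.c_[P@np.array([[c,s],[-s,c]])+[x,y],np.full(len(P),z)]
def render(c,q,x,y,yaw,z,S=4,off=(0,0),shape=(480,640)):
    R,f,w,h=DIM[q]; im=np.zeros((shape[0]*S,shape[1]*S),np.uint8)
    fx=lambda uv:np.int32(np.round((uv-off)*S))
    o=D(R,f,w); cv2.fillPoly(im,[cv2.convexHull(fx(np.r_[proj(c,pts(o,x,y,yaw,z)),proj(c,pts(o,x,y,yaw,z+h))]))],1)
    if q!="cap":
        b=D(.016,.006); m=[]
        for zz in (z,z+h):
            k=np.zeros_like(im); cv2.fillPoly(k,[fx(proj(c,pts(b,x,y,yaw,zz)))],1); m.append(k)
        im[(m[0]&m[1])>0]=0
    return im
def fit(obs,q,x0,z=0):  # obs: [(cam,mask)] -> (loss,x,y,yaw)
    d=[]
    for c,m in obs:
        ys,xs=np.where(m); o=np.array([max(xs.min()-20,0),max(ys.min()-20,0)]); sh=(ys.max()-o[1]+20,xs.max()-o[0]+20)
        S=4 if max(sh)<120 else 1
        mm=np.zeros(sh,np.uint8); s=m[o[1]:o[1]+sh[0],o[0]:o[0]+sh[1]]; mm[:s.shape[0],:s.shape[1]]=s
        d.append((c,cv2.resize(mm,None,fx=S,fy=S,interpolation=cv2.INTER_NEAREST),o,sh,S))
    def L(p):
        t=0
        for c,mm,o,sh,S in d:
            k=render(c,q,p[0]*.01,p[1]*.01,p[2]*.3,z,S,o,sh); t+=1-(k&mm).sum()/max((k|mm).sum(),1)
        return t/len(d)
    res=[]
    for yw in np.arange(0,2*np.pi,np.pi/4):
        p0=np.array([x0[0]*100,x0[1]*100,yw/.3])
        s=minimize(L,p0,method="Nelder-Mead",options=dict(initial_simplex=p0+np.vstack([np.zeros(3),np.diag([.8,.8,1.2])]),xatol=.005,fatol=1e-4,maxiter=120))
        res.append((s.fun,s.x[0]*.01,s.x[1]*.01,(s.x[2]*.3+np.pi)%(2*np.pi)-np.pi))
    return sorted(res)
def tool():
    s=r.get_state(); M=Ro.from_quat(s["eef_rot"]).as_matrix(); p=s["tool_pos"]
    print("t%.2f tcp"%s["clock"],np.round(p,4),"yaw(y axis) %.1f tilt %.1f"%(np.degrees(np.arctan2(M[1,1],M[0,1])),np.degrees(np.arccos(-M[2,2]))),"F",np.round(s["contact_force"],1),"open %.3f ff %.1f q7 %.2f"%(s["opening"],s["finger_force"],s["q"][6])); return s
E
python3 - <<'E'
from h import *
cs,cd=cam("scene"),cam("side")
P=dict(base=((197,242),(327,334)),foot=((260,248),(342,286)),filt=((391,204),(285,200)),coll=((298,198),(269,261)),cap=((372,160),(224,207)),tin=((335,180),(249,232)),stub=((180,243),(306,336)),purp=((409,229),(312,191)))
for k,(a,b) in P.items():
    x,e=tri([(cs,a),(cd,b)]);print(k,np.round(x,3),"res",round(e,1), np.round(ground(cd,b,.01),3))
ms={}
for n in("scene","side"):
    r.snapshot(n)
    for q in ("foot_ring","filter_ring","steel_collar","cap"):
        for m in r.masks_of(n,q):print(n,q,round(m["p"],2),np.round(m["bbox"]),m["region"].sum())
im=cv2.imread("pics/side0.png")[175:355,205:370];cv2.imwrite("pics/crop1.png",cv2.resize(im,None,fx=3.3,fy=3.3,interpolation=cv2.INTER_CUBIC))
E
```

```text
base [ 0.478 -0.276  0.012] res 0.4 [ 0.479 -0.276  0.01 ]
foot [ 0.589 -0.17   0.021] res 3.4 [ 0.592 -0.176  0.01 ]
filt [0.619 0.193 0.012] res 0.7 [0.62  0.192 0.01 ]
coll [0.463 0.01  0.005] res 0.7 [0.462 0.004 0.01 ]
cap [0.44  0.265 0.011] res 0.2 [0.44  0.265 0.01 ]
tin [0.46  0.128 0.013] res 0.0 [0.461 0.131 0.01 ]
stub [ 0.435 -0.281  0.003] res 9.4 [ 0.431 -0.253  0.01 ]
purp [0.714 0.177 0.012] res 0.6 [0.715 0.181 0.01 ]
scene foot_ring 0.4 [250. 245. 273. 252.] 83
scene filter_ring 0.84 [386. 253. 414. 277.] 439
scene filter_ring 0.81 [401. 218. 422. 243.] 385
scene filter_ring 0.71 [380. 193. 403. 211.] 332
scene steel_collar 0.49 [288. 190. 312. 203.] 213
scene cap 0.72 [362. 153. 381. 170.] 195
side foot_ring 0.88 [329. 277. 355. 298.] 380
side filter_ring 0.54 [278. 191. 290. 210.] 184
side filter_ring 0.53 [306. 188. 319. 202.] 166
side filter_ring 0.46 [335. 191. 354. 209.] 196
side steel_collar 0.71 [262. 255. 278. 269.] 146
side cap 0.63 [216. 203. 230. 217.] 136
```

View pics/crop1.png

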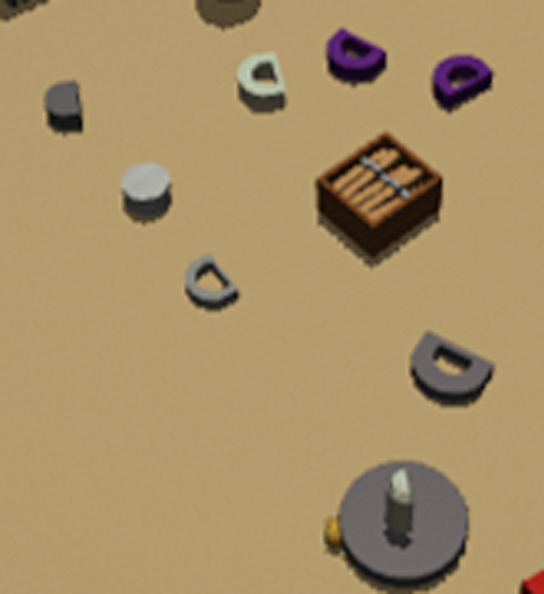

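Candidates (side view): filter ring = white D (285,200), not purple (312,191)/(344,199); cap = dark D (224,207), not round tin (249,232); collar = (269,261), foot ring = wide D (342,286). The crop confirms this. I'll measure each with the wrist camera, starting with the cap.

```bash
A='{"dx":0.104,"dy":-0.113}'
python3 -m jog '[{"dx":0.104,"dy":-0.113},{"dx":0.104,"dy":-0.113},{"dx":0.104,"dy":-0.113},{"dx":0.104,"dy":-0.113},{"dx":0.104,"dy":-0.113}]' >/dev/null
python3 -m jog '[{"dx":0.104,"dy":-0.113},{"dx":0.104,"dy":-0.113},{"dx":0.104,"dy":-0.113},{"dx":0.104,"dy":-0.113},{"dx":0.104,"dy":-0.113}]' >/dev/null
python3 -m jog '[{"dx":0.104,"dy":-0.113},{"dx":0.104,"dy":-0.113},{"dx":0,"dy":0},{"dx":0,"dy":0}]'
cat > look.py <<'E'
import sys
from h import *
def look(q,x0,name,z=0,show=True):
    tool(); c=cam("wrist"); im=r.snapshot("wrist"); cv2.imwrite(f"pics/{name}.png",im[:,:,::-1])
    for m in r.masks_of("wrist",q)[:3]:
        reg=m["region"]; ys,xs=np.where(reg); g=ground(c,(xs.mean(),ys.mean()),z+.01)
        print(q,"p",round(m["p"],2),np.round(m["bbox"]),reg.sum(),"ground",np.round(g,3),"rgb",im[reg].mean(0).round())
        if np.hypot(*(g[:2]-x0))<.05:
            np.savez(f"{name}.npz",K=c[0],R=c[1],t=c[2],m=reg)
            for f in fit([(c,reg)],q,g[:2],z)[:3]: print("  loss %.3f x %.4f y %.4f yaw %.1f"%(f[0],f[1],f[2],np.degrees(f[3])))
if __name__=="__main__": look(sys.argv[1],np.array([float(sys.argv[2]),float(sys.argv[3])]),sys.argv[4])
E
python3 look.py cap .44 .265 wcap
```

```text
t1.25 tcp [0.1587 0.6045 0.2387] yaw(y axis) 75.3 tilt 0.0 F [-0.  -0.2  0.9] open 1.001 ff 0.0 q7 -0.22invalid input
invalid input
invalid input
```

View pics/wcap.png

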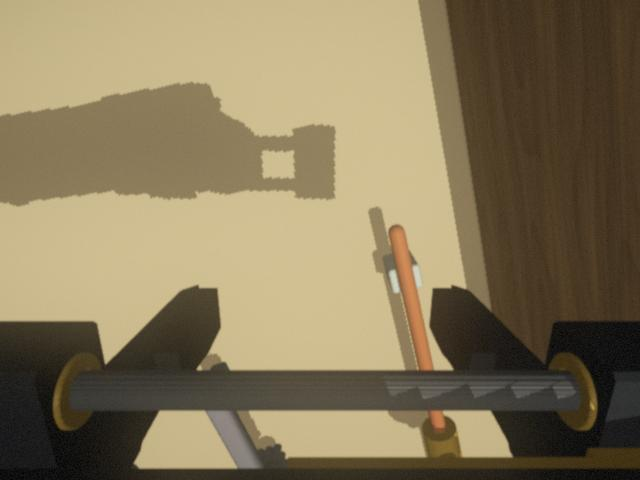

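The rows were refused (every key seems to be needed), and the picture is unchanged. I'll use full rows.

```bash
python3 -m jog '[{"wx":0,"wy":0,"wz":0,"dx":0.104,"dy":-0.113,"dz":0,"hand":0},{"wx":0,"wy":0,"wz":0,"dx":0.104,"dy":-0.113,"dz":0,"hand":0},{"wx":0,"wy":0,"wz":0,"dx":0.104,"dy":-0.113,"dz":0,"hand":0},{"wx":0,"wy":0,"wz":0,"dx":0.104,"dy":-0.113,"dz":0,"hand":0},{"wx":0,"wy":0,"wz":0,"dx":0.104,"dy":-0.113,"dz":0,"hand":0}]' && python3 -m jog '[{"wx":0,"wy":0,"wz":0,"dx":0.104,"dy":-0.113,"dz":0,"hand":0},{"wx":0,"wy":0,"wz":0,"dx":0.104,"dy":-0.113,"dz":0,"hand":0},{"wx":0,"wy":0,"wz":0,"dx":0.104,"dy":-0.113,"dz":0,"hand":0},{"wx":0,"wy":0,"wz":0,"dx":0.104,"dy":-0.113,"dz":0,"hand":0},{"wx":0,"wy":0,"wz":0,"dx":0.104,"dy":-0.113,"dz":0,"hand":0}]' && python3 -m jog '[{"wx":0,"wy":0,"wz":0,"dx":0.104,"dy":-0.113,"dz":0,"hand":0},{"wx":0,"wy":0,"wz":0,"dx":0.104,"dy":-0.113,"dz":0,"hand":0},{"wx":0,"wy":0,"wz":0,"dx":0,"dy":0,"dz":0,"hand":0},{"wx":0,"wy":0,"wz":0,"dx":0,"dy":0,"dz":0,"hand":0}]' && python3 look.py cap .44 .265 wcap
```

```text
clock: 1.77
tool_pos: [0.2897, 0.4619, 0.2389]
eef_rot: [0.128, 0.992, 0.0, 0.0]
contact_force: [1.3, -0.3, -0.0]
opening: 0.998
finger_force: 0.0
clock: 2.18
tool_pos: [0.4199, 0.3206, 0.239]
eef_rot: [0.128, 0.992, 0.0, 0.0]
contact_force: [0.7, 0.4, 0.8]
opening: 1.001
finger_force: 0.0
clock: 2.52
tool_pos: [0.4727, 0.2628, 0.2387]
eef_rot: [0.131, 0.991, -0.0, 0.0]
contact_force: [-1.2, 1.0, 0.1]
opening: 1.002
finger_force: 0.0
t2.52 tcp [0.4727 0.2628 0.2387] yaw(y axis) 74.9 tilt 0.1 F [-1.2  1.   0.1] open 1.002 ff 0.0 q7 0.51
cap p 0.84 [290. 143. 343. 181.] 1522 ground [0.441 0.264 0.01 ] rgb [106.  98.  87.]
  loss 0.064 x 0.4463 y 0.2624 yaw -18.5
  loss 0.064 x 0.4464 y 0.2625 yaw -16.4
  loss 0.064 x 0.4463 y 0.2626 yaw -17.9
```

View pics/wcap.png

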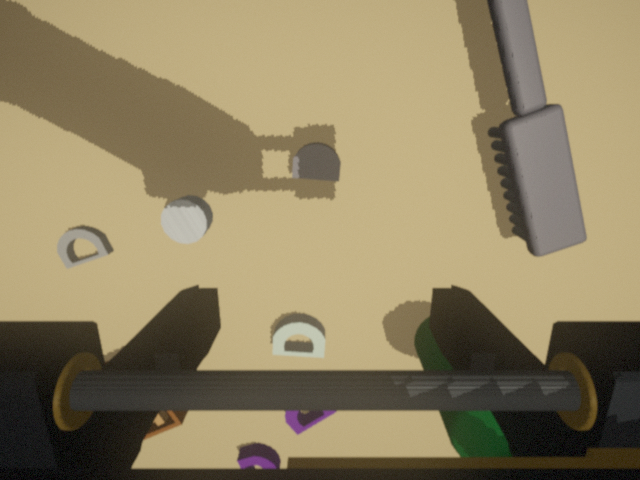

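Cap at (316,162), tin round at (185,221), collar (84,247), filter ring white D (299,341), bottle at its right (450,400), purple at the bottom. Now on via the collar to base and foot ring.

```bash
python3 -m jog '[{"wx":0,"wy":0,"wz":0,"dx":0.01,"dy":-0.16,"dz":0,"hand":0},{"wx":0,"wy":0,"wz":0,"dx":0.01,"dy":-0.16,"dz":0,"hand":0},{"wx":0,"wy":0,"wz":0,"dx":0.01,"dy":-0.16,"dz":0,"hand":0},{"wx":0,"wy":0,"wz":0,"dx":0.01,"dy":-0.16,"dz":0,"hand":0},{"wx":0,"wy":0,"wz":0,"dx":0.01,"dy":-0.16,"dz":0,"hand":0}]' >/dev/null && python3 -m jog '[{"wx":0,"wy":0,"wz":0,"dx":0.01,"dy":-0.1,"dz":0,"hand":0},{"wx":0,"wy":0,"wz":0,"dx":0,"dy":0,"dz":0,"hand":0},{"wx":0,"wy":0,"wz":0,"dx":0,"dy":0,"dz":0,"hand":0}]' >/dev/null && python3 look.py steel_collar .463 .007 wcol
python3 -m jog '[{"wx":0,"wy":0,"wz":0,"dx":0.01,"dy":-0.16,"dz":0,"hand":0},{"wx":0,"wy":0,"wz":0,"dx":0.01,"dy":-0.16,"dz":0,"hand":0},{"wx":0,"wy":0,"wz":0,"dx":0.01,"dy":-0.16,"dz":0,"hand":0},{"wx":0,"wy":0,"wz":0,"dx":0.01,"dy":-0.16,"dz":0,"hand":0},{"wx":0,"wy":0,"wz":0,"dx":0.01,"dy":-0.16,"dz":0,"hand":0}]' >/dev/null && python3 -m jog '[{"wx":0,"wy":0,"wz":0,"dx":0.01,"dy":-0.1,"dz":0,"hand":0},{"wx":0,"wy":0,"wz":0,"dx":0,"dy":0,"dz":0,"hand":0},{"wx":0,"wy":0,"wz":0,"dx":0,"dy":0,"dz":0,"hand":0}]' >/dev/null && python3 look.py foot_ring .592 -.176 wfoot
```

```text
t3.28 tcp [0.4855 0.0409 0.2389] yaw(y axis) 75.3 tilt 0.0 F [0.3 0.9 0.3] open 1.001 ff 0.0 q7 0.90
steel_collar p 0.68 [262. 158. 313. 201.] 1201 ground [0.46 0.01 0.01] rgb [136. 130. 115.]
  loss 0.107 x 0.4675 y 0.0102 yaw 4.6
  loss 0.108 x 0.4675 y 0.0102 yaw 4.9
  loss 0.108 x 0.4675 y 0.0102 yaw 4.8
t4.05 tcp [ 0.5014 -0.1834  0.2386] yaw(y axis) 75.3 tilt 0.1 F [-0.1  1.6  0.2] open 0.996 ff 0.0 q7 1.34
foot_ring p 0.68 [326. 244. 390. 306.] 2266 ground [ 0.587 -0.174  0.01 ] rgb [142. 133. 121.]
  loss 0.064 x 0.5960 y -0.1710 yaw 27.6
  loss 0.064 x 0.5960 y -0.1710 yaw 27.7
  loss 0.065 x 0.5960 y -0.1710 yaw 28.3
```

View pics/wfoot.png

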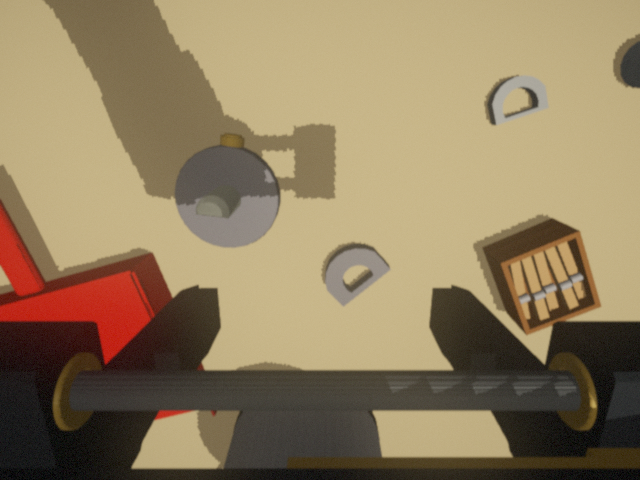

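Base (228,197) with brass stub (232,140) towards the robot, foot ring (356,272), collar (519,100), peg box (543,280), dustpan at left, pot at the bottom (300,430).

```bash
cat > base.py <<'E'
from h import *
def fitbase(c,im,reg,x0,top=.020):
    hsv=cv2.cvtColor(im,cv2.COLOR_RGB2HSV)
    a=np.linspace(0,2*np.pi,120,endpoint=False); C=np.c_[np.cos(a),np.sin(a)]*.05
    def ren(p):
        k=np.zeros((480,640),np.uint8); h=lambda Q,z0,z1:cv2.fillConvexPoly(k,cv2.convexHull(np.int32(np.round(16*np.r_[proj(c,Q(z0)),proj(c,Q(z1))]))),1,shift=4)
        h(lambda z:np.c_[C+p[:2],np.full(120,z)],0,top)
        h(lambda z:pts(D(.014,.004),*p[:2],0,z) if len(p)<3 else pts(D(.014,.004),*p[:3],z),0,.070); return k
    m=reg.astype(np.uint8)
    L=lambda p:1-(ren(np.array(p)*.01)&m).sum()/(ren(np.array(p)*.01)|m).sum()
    p0=np.array(x0)*100
    s=minimize(L,p0,method="Nelder-Mead",options=dict(initial_simplex=p0+np.array([[0,0],[.7,0],[0,.7]]),xatol=.005,fatol=1e-4))
    return s.x*.01,s.fun
if __name__=="__main__":
    c=cam("wrist"); im=r.snapshot("wrist")
    for m in r.masks_of("wrist","filter_base")[:2]:
        ys,xs=np.where(m["region"]);g=ground(c,(xs.mean(),ys.mean()),.02); print(m["p"],np.round(m["bbox"]),np.round(g,3))
        if abs(g[0]-.478)>.05 or abs(g[1]+.276)>.05: continue
        b,l=fitbase(c,im,m["region"],g[:2]); print("base",np.round(b,4),"loss",round(l,3))
        hsv=cv2.cvtColor(im,cv2.COLOR_RGB2HSV); br=(hsv[...,1]>140)&(hsv[...,0]>12)&(hsv[...,0]<32)
        u=proj(c,[[*b,.01]])[0]; yy,xx=np.where(br); k=np.hypot(xx-u[0],yy-u[1])<90*.31/max(.1,(c[1]@[*b,.01]+c[2])[2])*1.3
        st=ground(c,(xx[k].mean(),yy[k].mean()),.012); print("stub px",k.sum(),xx[k].mean().round(),yy[k].mean().round(),np.round(st,3),"base yaw %.1f"%np.degrees(np.arctan2(*(b-st[:2])[::-1])), "dist",np.hypot(*(b-st[:2])).round(3))
E
python3 base.py
python3 - <<'E'
from h import *
cs,cd=cam("scene"),cam("side")
print("pot",ground(cs,(253,338),0),ground(cs,(208,338),0),ground(cs,(297,338),0),ground(cd,(427,290),0),ground(cd,(391,275),0),"potlid",tri([(cs,(223,265)),(cd,(431,251))]))
print("bottle",ground(cd,(274,170),0),ground(cs,(452,197),0),"box",ground(cd,(320,232),.045))
# two-view height of the foot ring & cap: side bbox centres vs wrist fit
for q,x,y,yw in(("foot_ring",.596,-.171,27.7),("cap",.4463,.2625,-17.5),("steel_collar",.4675,.0102,4.7)):
    w=np.load({"foot_ring":"wfoot","cap":"wcap","steel_collar":"wcol"}[q]+".npz"); cw=(w["K"],w["R"],w["t"])
    r.snapshot("side") if q=="foot_ring" else None
    for m in r.masks_of("side",q)[:1]:
        obs=[(cw,w["m"]),(cd,m["region"])]
        a=[]
        for c,mm in obs:
            yy,xx=np.where(mm); a.append((c,(xx.mean(),yy.mean())))
        print(q,"tri centroid",tri(a)); print([np.round(f,4) for f in fit([(cw,w["m"]),(cd,m["region"])],q,(x,y))[:1]])
E
```

```text
0.62 [172. 132. 278. 247.] [ 0.476 -0.271  0.02 ]
base [ 0.479  -0.2731] loss 0.059
stub px 216 229.0 141.0 [ 0.429 -0.253  0.012] base yaw -22.3 dist 0.054
pot [ 0.78258273 -0.28132925  0.        ] [ 0.7335868  -0.35822365  0.        ] [ 0.8303828  -0.20631162  0.        ] [ 0.78940835 -0.30519401  0.        ] [ 0.73555206 -0.21341366  0.        ] potlid (array([ 0.74978803, -0.30172173,  0.20100662]), np.float64(0.27882219070082215))
bottle [0.66230078 0.34588328 0.        ] [0.67176771 0.35522636 0.        ] box [ 0.62802001 -0.00550945  0.045     ]
foot_ring tri centroid (array([ 0.58948141, -0.17441978,  0.00279414]), np.float64(0.38241957758998524))
[array([ 0.148 ,  0.5954, -0.1714,  0.4832])]
cap tri centroid (array([0.44080752, 0.26391649, 0.01076192]), np.float64(0.3370904065599234))
[array([ 0.0944,  0.4463,  0.2621, -0.3635])]
steel_collar tri centroid (array([0.46044701, 0.00899008, 0.0031038 ]), np.float64(0.28007370316692004))
[array([0.1942, 0.4672, 0.0094, 0.0644])]
```

```bash
python3 -m jog '[{"wx":0,"wy":0,"wz":0.0617,"dx":0.063,"dy":0.008,"dz":-0.05,"hand":0},{"wx":0,"wy":0,"wz":0.0617,"dx":0.063,"dy":0.008,"dz":-0.1,"hand":0},{"wx":0,"wy":0,"wz":0.0617,"dx":0.063,"dy":0.008,"dz":-0.1,"hand":0},{"wx":0,"wy":0,"wz":0.0617,"dx":0.063,"dy":0.008,"dz":-0.1,"hand":0},{"wx":0,"wy":0,"wz":0.0617,"dx":0.063,"dy":0.008,"dz":-0.1,"hand":0}]' >/dev/null && python3 -m jog '[{"wx":0,"wy":0,"wz":0.0617,"dx":0.063,"dy":0.008,"dz":-0.1,"hand":0},{"wx":0,"wy":0,"wz":0,"dx":0,"dy":0,"dz":0,"hand":0},{"wx":0,"wy":0,"wz":0,"dx":0,"dy":0,"dz":0,"hand":0}]' && python3 look.py foot_ring .5957 -.171 wfoot2; python3 base.py
```

```text
clock: 5.12
tool_pos: [0.5945, -0.1717, 0.0999]
eef_rot: [-0.239, 0.971, 0.001, -0.001]
contact_force: [-0.1, -0.1, 0.3]
opening: 1.003
finger_force: 0.0
t5.12 tcp [ 0.5945 -0.1717  0.0999] yaw(y axis) 117.6 tilt 0.2 F [-0.1 -0.1  0.3] open 1.003 ff 0.0 q7 1.80
foot_ring p 0.85 [273. 181. 376. 266.] 5850 ground [ 0.587 -0.175  0.01 ] rgb [125. 117. 108.]
  loss 0.076 x 0.5953 y -0.1706 yaw 27.5
  loss 0.077 x 0.5954 y -0.1707 yaw 27.6
  loss 0.079 x 0.5950 y -0.1704 yaw 27.8
0.92 [165.   0. 344.  71.] [ 0.506 -0.258  0.02 ]
base [ 0.4792 -0.2739] loss 0.013
stub px 0 nan nan [nan nan nan] base yaw nan dist nanbase.py:22: RuntimeWarning: Mean of empty slice.
  st=ground(c,(xx[k].mean(),yy[k].mean()),.012); print("stub px",k.sum(),xx[k].mean().round(),yy[k].mean().round(),np.round(st,3),"base yaw %.1f"%np.degrees(np.arctan2(*(b-st[:2])[::-1])), "dist",np.hypot(*(b-st[:2])).round(3))
  ret = ret.dtype.type(ret / rcount)
```

View pics/wfoot2.png

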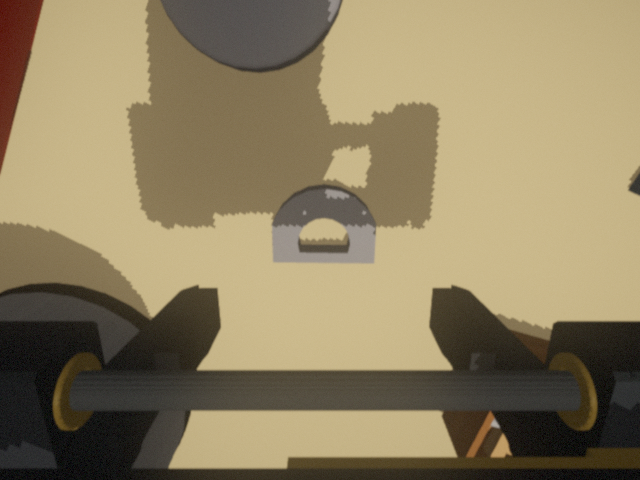

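Foot ring centred between the fingers at (324,224), flat facing down; pot clear at the left. Descend and grip.

```bash
python3 -m jog '[{"wx":0,"wy":0,"wz":0,"dx":0.003,"dy":0.003,"dz":-0.12,"hand":0},{"wx":0,"wy":0,"wz":0,"dx":0,"dy":0,"dz":-0.12,"hand":0},{"wx":0,"wy":0,"wz":0,"dx":0,"dy":0,"dz":-0.1,"hand":0},{"wx":0,"wy":0,"wz":0,"dx":0,"dy":0,"dz":-0.048,"hand":0},{"wx":0,"wy":0,"wz":0,"dx":0,"dy":0,"dz":0,"hand":0}]' && python3 -m jog '[{"wx":0,"wy":0,"wz":0,"dx":0,"dy":0,"dz":0,"hand":1},{"wx":0,"wy":0,"wz":0,"dx":0,"dy":0,"dz":0,"hand":1},{"wx":0,"wy":0,"wz":0,"dx":0,"dy":0,"dz":0,"hand":1},{"wx":0,"wy":0,"wz":0,"dx":0,"dy":0,"dz":0,"hand":1},{"wx":0,"wy":0,"wz":0,"dx":0,"dy":0,"dz":0,"hand":1}]' 25
```

```text
clock: 5.73
tool_pos: [0.5943, -0.1718, 0.003]
eef_rot: [-0.239, 0.971, 0.0, -0.002]
contact_force: [-0.1, -1.1, 0.0]
opening: 1.004
finger_force: 0.0
clock: 6.15
tool_pos: [0.597, -0.172, 0.0058]
eef_rot: [-0.239, 0.971, -0.001, 0.001]
contact_force: [-0.6, 0.9, 6.8]
opening: 0.722
finger_force: 25.0
```

```bash
python3 -m jog '[{"wx":0,"wy":0,"wz":0,"dx":0,"dy":0,"dz":0.05,"hand":1},{"wx":0,"wy":0,"wz":-0.05,"dx":-0.04,"dy":-0.03,"dz":0.15,"hand":1},{"wx":0,"wy":0,"wz":-0.0545,"dx":-0.06,"dy":-0.05,"dz":0.15,"hand":1},{"wx":0,"wy":0,"wz":-0.0545,"dx":-0.06,"dy":-0.05,"dz":0.12,"hand":1},{"wx":0,"wy":0,"wz":-0.0545,"dx":-0.06,"dy":-0.05,"dz":0,"hand":1}]' >/dev/null && python3 -m jog '[{"wx":0,"wy":0,"wz":-0.0545,"dx":-0.06,"dy":-0.05,"dz":0,"hand":1},{"wx":0,"wy":0,"wz":-0.0545,"dx":-0.06,"dy":-0.05,"dz":0,"hand":1},{"wx":0,"wy":0,"wz":-0.0545,"dx":-0.06,"dy":-0.05,"dz":0,"hand":1},{"wx":0,"wy":0,"wz":-0.0585,"dx":0,"dy":0,"dz":0,"hand":1},{"wx":0,"wy":0,"wz":0,"dx":0,"dy":0,"dz":0,"hand":1}]'
python3 - <<'E'
from h import *
import look
s=r.get_state(); look.look("foot_ring",s["tool_pos"][:2],"whand",z=s["tool_pos"][2]-.004)
E
python3 base.py
```

```text
clock: 6.98
tool_pos: [0.4952, -0.2551, 0.1222]
eef_rot: [0.195, 0.981, -0.0, -0.0]
contact_force: [0.3, 0.4, -0.8]
opening: 0.724
finger_force: 25.0
t6.98 tcp [ 0.4952 -0.2551  0.1222] yaw(y axis) 67.5 tilt 0.1 F [ 0.3  0.4 -0.8] open 0.724 ff 25.0 q7 1.30
foot_ring p 0.61 [242. 219. 409. 349.] 15699 ground [ 0.484 -0.249  0.128] rgb [105.  99.  92.]
  loss 0.078 x 0.4927 y -0.2527 yaw -22.8
  loss 0.078 x 0.4927 y -0.2530 yaw -22.5
  loss 0.079 x 0.4927 y -0.2526 yaw -21.8
0.91 [210. 124. 363. 289.] [ 0.462 -0.271  0.02 ]
base [ 0.478  -0.2724] loss 0.346
stub px 451 285.0 136.0 [ 0.429 -0.252  0.012] base yaw -22.3 dist 0.053
```

View pics/whand.png

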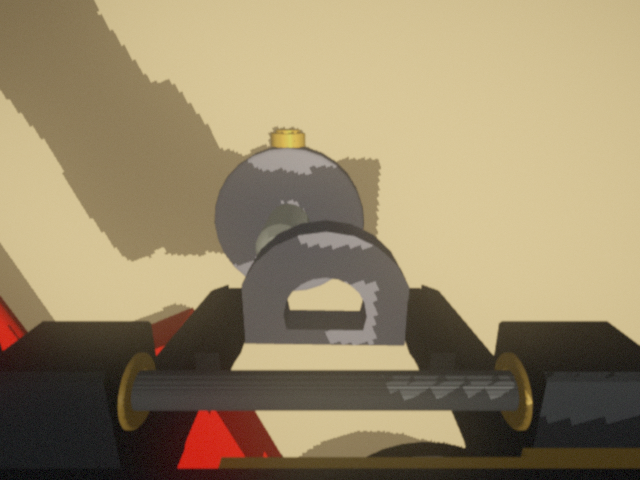

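Ring in hand at (325,283), level and with its flat towards the same side as the stub-opposed base +x. Check its height and offset in the hand.

```bash
cat > inhand.py <<'E'
import sys
from h import *
def inhand(q,name,tcp,dzs):
    w=np.load(name+".npz"); cw=(w["K"],w["R"],w["t"]); M=Ro.from_quat(r.get_state()["eef_rot"]).as_matrix()
    for dz in dzs:
        f=fit([(cw,w["m"])],q,tcp[:2],tcp[2]+dz)[0]; d=np.array(f[1:3])-tcp[:2]; px=-M[:2,0]
        print("dz",dz,"loss %.3f yaw %.1f"%(f[0],np.degrees(f[3])),"off world mm",np.round(d*1e3,1),"along -toolx %.1f tooly %.1f"%(d@px*1e3,d@M[:2,1]*1e3))
if __name__=="__main__":
    inhand(sys.argv[1],sys.argv[2],r.get_state()["tool_pos"],[-.008,-.004,0,.004])
E
python3 inhand.py foot_ring whand; python3 -c "
from h import *
c=cam('wrist');s=tool();print(proj(c,[s['tool_pos']]))"
```

```text
dz -0.008 loss 0.023 yaw -23.2 off world mm [-2.4 -0.7] along -toolx -2.0 tooly -1.5
dz -0.004 loss 0.067 yaw -22.4 off world mm [-4.1  0.4] along -toolx -4.0 tooly -1.2
dz 0 loss 0.127 yaw -22.4 off world mm [-5.7  1. ] along -toolx -5.7 tooly -1.2
dz 0.004 loss 0.188 yaw -22.4 off world mm [-7.7  1.5] along -toolx -7.7 tooly -1.5
t7.18 tcp [ 0.4971 -0.2531  0.1216] yaw(y axis) 68.0 tilt 0.1 F [ 0.8 -0.9 -0.4] open 0.721 ff 25.0 q7 1.30
[[321.7898285  308.76288136]]
```

```bash
python3 -m jog '[{"wx":0,"wy":0,"wz":0,"dx":0,"dy":0,"dz":0,"hand":1}]' >/dev/null
python3 - <<'E'
from h import *
for i in range(5): tool(); r.snapshot("wrist")
import look
s=r.get_state()
look.look("foot_ring",s["tool_pos"][:2],"whand2",z=s["tool_pos"][2]-.009)
import inhand; inhand.inhand("foot_ring","whand2",s["tool_pos"],[-.012,-.010,-.008,-.006])
E
```

```text
t7.27 tcp [ 0.4969 -0.2533  0.1213] yaw(y axis) 68.0 tilt 0.1 F [ 0.  -0.2 -1.3] open 0.722 ff 25.0 q7 1.30
t7.32 tcp [ 0.4967 -0.2534  0.1212] yaw(y axis) 67.9 tilt 0.0 F [-0.2 -1.3 -1.2] open 0.721 ff 25.0 q7 1.30
t7.37 tcp [ 0.4966 -0.2536  0.1212] yaw(y axis) 67.9 tilt 0.0 F [-0.  -0.  -0.9] open 0.721 ff 25.0 q7 1.30
t7.42 tcp [ 0.4964 -0.2537  0.1211] yaw(y axis) 67.9 tilt 0.0 F [ 0.3 -0.  -0.4] open 0.726 ff 25.0 q7 1.30
t7.47 tcp [ 0.4963 -0.2537  0.1211] yaw(y axis) 67.9 tilt 0.0 F [-0.4 -0.3  0.2] open 0.722 ff 25.0 q7 1.30
t7.52 tcp [ 0.4963 -0.2538  0.1211] yaw(y axis) 67.8 tilt 0.0 F [-0.5 -0.3 -0.5] open 0.723 ff 25.0 q7 1.30
foot_ring p 0.7 [241. 218. 408. 347.] 15623 ground [ 0.488 -0.249  0.122] rgb [105.  99.  92.]
  loss 0.023 x 0.4961 y -0.2524 yaw -23.3
  loss 0.023 x 0.4961 y -0.2524 yaw -23.3
  loss 0.023 x 0.4961 y -0.2525 yaw -23.3
dz -0.012 loss 0.044 yaw -23.6 off world mm [1.  0.7] along -toolx 0.7 tooly 1.0
dz -0.01 loss 0.022 yaw -22.9 off world mm [0.3 1.1] along -toolx -0.2 tooly 1.1
dz -0.008 loss 0.029 yaw -23.1 off world mm [-0.7  1.6] along -toolx -1.3 tooly 1.2
dz -0.006 loss 0.049 yaw -22.1 off world mm [-1.4  2. ] along -toolx -2.0 tooly 1.3
```

```bash
python3 -m jog '[{"wx":0,"wy":0,"wz":0,"dx":-0.035,"dy":-0.041,"dz":0,"hand":1},{"wx":0,"wy":0,"wz":0,"dx":-0.034,"dy":-0.04,"dz":-0.04,"hand":1},{"wx":0,"wy":0,"wz":0,"dx":0,"dy":0,"dz":-0.08,"hand":1},{"wx":0,"wy":0,"wz":0,"dx":0,"dy":0,"dz":0,"hand":1},{"wx":0,"wy":0,"wz":0,"dx":0,"dy":0,"dz":0,"hand":1}]' >/dev/null; python3 -m jog '[{"wx":0,"wy":0,"wz":0,"dx":0,"dy":0,"dz":0,"hand":1},{"wx":0,"wy":0,"wz":0,"dx":0,"dy":0,"dz":0,"hand":1}]' >/dev/null
python3 - <<'E'
from h import *
tool(); r.snapshot("wrist");tool()
c=cam("wrist");im=r.snapshot("wrist").copy()
for p in (.479,-.274),:
    for yw in (-22.3,):
        cv2.polylines(im,[np.int32(proj(c,pts(D(.01,.004),*p,np.radians(yw),.076)))],True,(255,0,0))
cv2.imwrite("pics/above.png",cv2.resize(im[180:400,200:440],None,fx=2.5,fy=2.5)[:,:,::-1])
E
```

```text
t8.20 tcp [ 0.4796 -0.2743  0.092 ] yaw(y axis) 67.8 tilt 0.1 F [-0.8 -0.3 -0.5] open 0.722 ff 25.0 q7 1.32
t8.25 tcp [ 0.4797 -0.2743  0.092 ] yaw(y axis) 67.8 tilt 0.1 F [ 0.9 -0.6 -1. ] open 0.724 ff 25.0 q7 1.32
```

View pics/above.png

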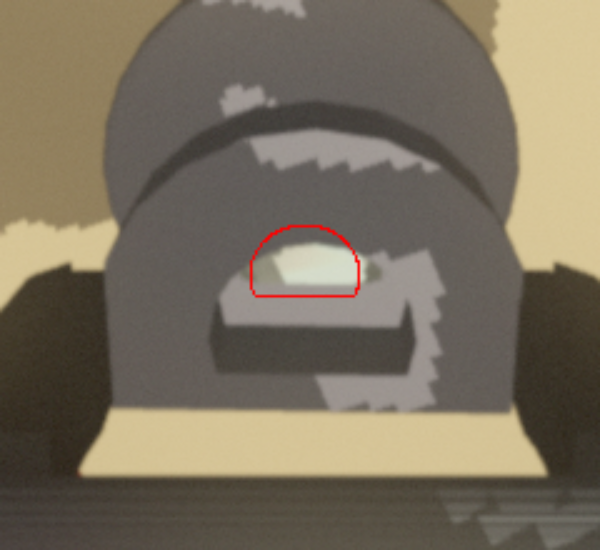

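Post top shows in the bore, laterally centred; flat edges parallel. Lower in steps, watching force.

```bash
python3 -m jog '[{"wx":0,"wy":0,"wz":0,"dx":0,"dy":0,"dz":-0.03,"hand":1},{"wx":0,"wy":0,"wz":0,"dx":0,"dy":0,"dz":-0.03,"hand":1},{"wx":0,"wy":0,"wz":0,"dx":0,"dy":0,"dz":-0.03,"hand":1},{"wx":0,"wy":0,"wz":0,"dx":0,"dy":0,"dz":-0.03,"hand":1},{"wx":0,"wy":0,"wz":0,"dx":0,"dy":0,"dz":0,"hand":1}]'
```

```text
clock: 8.72
tool_pos: [0.4797, -0.2743, 0.0597]
eef_rot: [0.192, 0.981, 0.0, 0.0]
contact_force: [2.9, -1.5, -1.9]
opening: 0.728
finger_force: 25.0
```

```bash
python3 -m jog '[{"wx":0,"wy":0,"wz":0,"dx":0.004,"dy":-0.002,"dz":-0.03,"hand":1},{"wx":0,"wy":0,"wz":0,"dx":0,"dy":0,"dz":-0.03,"hand":1},{"wx":0,"wy":0,"wz":0,"dx":0,"dy":0,"dz":-0.03,"hand":1},{"wx":0,"wy":0,"wz":0,"dx":0,"dy":0,"dz":-0.02,"hand":1},{"wx":0,"wy":0,"wz":0,"dx":0,"dy":0,"dz":0,"hand":1}]'; python3 -m jog '[{"wx":0,"wy":0,"wz":0,"dx":0,"dy":0,"dz":-0.01,"hand":1},{"wx":0,"wy":0,"wz":0,"dx":0,"dy":0,"dz":0,"hand":1}]'
```

```text
clock: 9.13
tool_pos: [0.4796, -0.2745, 0.0324]
eef_rot: [0.192, 0.981, 0.0, -0.001]
contact_force: [1.0, -0.4, -1.0]
opening: 0.727
finger_force: 25.0
clock: 9.3
tool_pos: [0.4796, -0.2747, 0.0309]
eef_rot: [0.192, 0.981, 0.0, -0.0]
contact_force: [0.2, 0.2, 0.1]
opening: 0.725
finger_force: 25.0
```

```bash
python3 -m jog '[{"wx":0,"wy":0,"wz":0,"dx":0,"dy":0,"dz":-0.01,"hand":1},{"wx":0,"wy":0,"wz":0,"dx":0,"dy":0,"dz":0,"hand":1}]'|grep -E "pos|contact"; python3 -m jog '[{"wx":0,"wy":0,"wz":0,"dx":0,"dy":0,"dz":-0.01,"hand":1},{"wx":0,"wy":0,"wz":0,"dx":0,"dy":0,"dz":0,"hand":1}]'|grep -E "pos|contact"
```

```text
tool_pos: [0.4796, -0.2747, 0.0285]
contact_force: [-0.1, -0.8, -0.8]
tool_pos: [0.4797, -0.2747, 0.026]
contact_force: [-0.8, 0.3, -0.8]
```

```bash
python3 -m jog '[{"wx":0,"wy":0,"wz":0,"dx":0,"dy":0,"dz":-0.01,"hand":1},{"wx":0,"wy":0,"wz":0,"dx":0,"dy":0,"dz":0,"hand":1}]'|grep -E "pos|contact"; python3 -m jog '[{"wx":0,"wy":0,"wz":0,"dx":0,"dy":0,"dz":-0.006,"hand":1},{"wx":0,"wy":0,"wz":0,"dx":0,"dy":0,"dz":0,"hand":1}]'|grep -E "pos|contact"
```

```text
tool_pos: [0.4799, -0.2748, 0.025]
contact_force: [-2.9, 1.0, 12.0]
tool_pos: [0.48, -0.2748, 0.0244]
contact_force: [-2.8, 2.7, 20.8]
```

```bash
python3 -m jog '[{"wx":0,"wy":0,"wz":0,"dx":0,"dy":0,"dz":0.008,"hand":0},{"wx":0,"wy":0,"wz":0,"dx":0,"dy":0,"dz":0,"hand":0},{"wx":0,"wy":0,"wz":0,"dx":0,"dy":0,"dz":0,"hand":0},{"wx":0,"wy":0,"wz":0,"dx":0,"dy":0,"dz":0.1,"hand":0},{"wx":0,"wy":0,"wz":0,"dx":0,"dy":0,"dz":0.16,"hand":0}]'|grep -E "pos|contact|open"; python3 -m jog '[{"wx":0,"wy":0,"wz":0,"dx":0.04,"dy":0.06,"dz":0.16,"hand":0},{"wx":0,"wy":0,"wz":0,"dx":0.03,"dy":0.12,"dz":0.12,"hand":0},{"wx":0,"wy":0,"wz":0,"dx":0.03,"dy":0.12,"dz":0,"hand":0},{"wx":0,"wy":0,"wz":0,"dx":0,"dy":0,"dz":0,"hand":0}]'|grep -E "pos"
python3 - <<'E'
from h import *
import look
look.look("foot_ring",np.array([.479,-.274]),"seat1",z=.02)
im=cv2.imread("pics/seat1.png");c=cam("wrist");u=proj(c,[[.479,-.274,.04]])[0].astype(int);a,b=max(u[1]-90,0),max(u[0]-110,0)
cv2.imwrite("pics/seat1c.png",cv2.resize(im[a:a+180,b:b+220],None,fx=3,fy=3))
E
```

```text
tool_pos: [0.4774, -0.2734, 0.0865]
contact_force: [0.7, 0.1, 0.2]
opening: 0.997
tool_pos: [0.5078, -0.1941, 0.1581]
t10.72 tcp [ 0.5078 -0.1941  0.1581] yaw(y axis) 68.3 tilt 0.4 F [ 0.4  1.4 -0.5] open 0.998 ff 0.0 q7 1.22
foot_ring p 0.62 [158. 176. 252. 248.] 3911 ground [ 0.467 -0.266  0.03 ] rgb [84. 79. 74.]
  loss 0.233 x 0.4785 y -0.2733 yaw -21.9
  loss 0.235 x 0.4783 y -0.2738 yaw -21.7
  loss 0.236 x 0.4793 y -0.2733 yaw -21.7
```

View pics/seat1c.png

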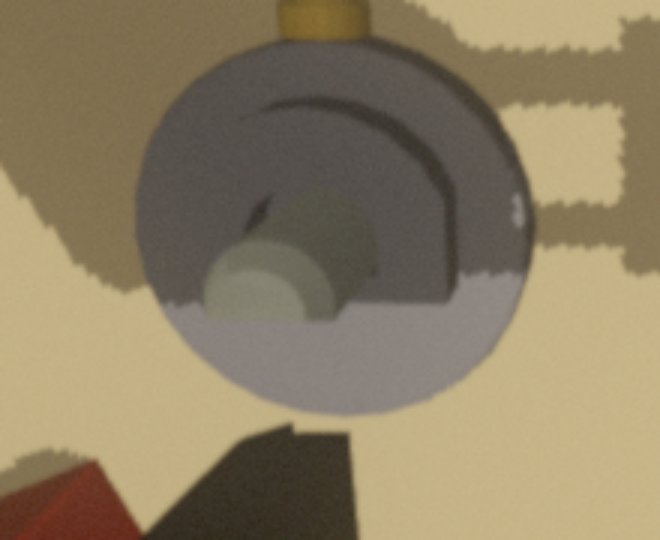

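Foot ring lies flat on the base, keyed on the post. Next: filter ring.

```bash
python3 -m jog '[{"wx":0,"wy":0,"wz":0,"dx":0.045,"dy":0.154,"dz":0,"hand":0},{"wx":0,"wy":0,"wz":0,"dx":0.045,"dy":0.154,"dz":0,"hand":0},{"wx":0,"wy":0,"wz":0,"dx":0.045,"dy":0.154,"dz":0,"hand":0},{"wx":0,"wy":0,"wz":0,"dx":0.045,"dy":0.154,"dz":0,"hand":0},{"wx":0,"wy":0,"wz":0,"dx":0.045,"dy":0.154,"dz":0,"hand":0}]'>/dev/null; python3 -m jog '[{"wx":0,"wy":0,"wz":0.02,"dx":0.045,"dy":0.154,"dz":0,"hand":0},{"wx":0,"wy":0,"wz":0.02,"dx":0.045,"dy":0.154,"dz":0,"hand":0},{"wx":0,"wy":0,"wz":0.02,"dx":0.045,"dy":0.154,"dz":0,"hand":0},{"wx":0,"wy":0,"wz":0,"dx":0.045,"dy":0.154,"dz":0,"hand":0},{"wx":0,"wy":0,"wz":0,"dx":0.045,"dy":0.14,"dz":0,"hand":0}]'>/dev/null; python3 -m jog '[{"wx":0,"wy":0,"wz":0,"dx":0,"dy":0,"dz":-0.06,"hand":0},{"wx":0,"wy":0,"wz":0,"dx":0,"dy":0,"dz":0,"hand":0},{"wx":0,"wy":0,"wz":0,"dx":0,"dy":0,"dz":0,"hand":0},{"wx":0,"wy":0,"wz":0,"dx":0,"dy":0,"dz":0,"hand":0}]' >/dev/null; python3 look.py filter_ring .622 .192 wfil
```

```text
t11.98 tcp [0.6168 0.1768 0.1406] yaw(y axis) 74.5 tilt 0.2 F [ 0.5 -0.6  0.2] open 0.999 ff 0.0 q7 0.78
filter_ring p 0.86 [254. 410. 315. 460.] 2017 ground [0.793 0.095 0.01 ] rgb [117.  71. 122.]
filter_ring p 0.77 [326. 300. 399. 370.] 3288 ground [0.711 0.18  0.01 ] rgb [121.  78. 121.]
filter_ring p 0.76 [309. 187. 391. 247.] 3497 ground [0.618 0.196 0.01 ] rgb [152. 146. 127.]
  loss 0.035 x 0.6250 y 0.1938 yaw -18.8
  loss 0.035 x 0.6251 y 0.1938 yaw -18.7
  loss 0.035 x 0.6251 y 0.1937 yaw -18.7
```

View pics/wfil.png

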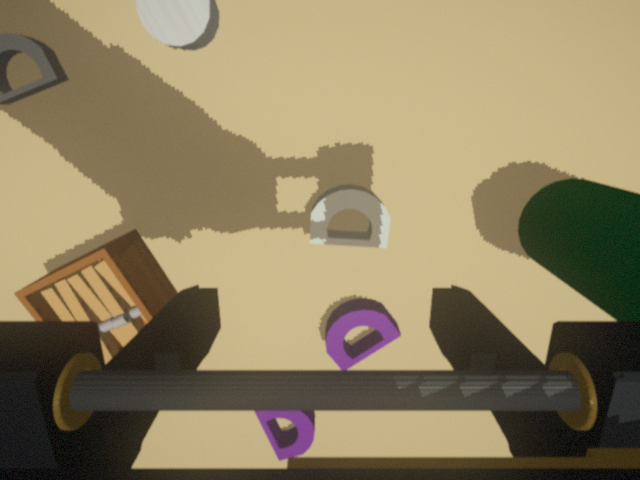

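White filter ring at (350,216), purple ones at (362,334),(290,430), bottle clear at the right. Grip it.

```bash
python3 -m jog '[{"wx":0,"wy":0,"wz":-0.028,"dx":0.032,"dy":0.064,"dz":-0.05,"hand":0},{"wx":0,"wy":0,"wz":0,"dx":0,"dy":0,"dz":-0.15,"hand":0},{"wx":0,"wy":0,"wz":0,"dx":0,"dy":0,"dz":-0.15,"hand":0},{"wx":0,"wy":0,"wz":0,"dx":0,"dy":0,"dz":-0.12,"hand":0},{"wx":0,"wy":0,"wz":0,"dx":0,"dy":0,"dz":-0.072,"hand":0}]' |grep -E "pos|contact"&& python3 -m jog '[{"wx":0,"wy":0,"wz":0,"dx":0,"dy":0,"dz":0,"hand":0},{"wx":0,"wy":0,"wz":0,"dx":0,"dy":0,"dz":0,"hand":1},{"wx":0,"wy":0,"wz":0,"dx":0,"dy":0,"dz":0,"hand":1},{"wx":0,"wy":0,"wz":0,"dx":0,"dy":0,"dz":0,"hand":1},{"wx":0,"wy":0,"wz":0,"dx":0,"dy":0,"dz":0,"hand":1}]' 30; python3 -c "
from h import *
tool()"
```

```text
tool_pos: [0.6232, 0.1939, 0.0028]
contact_force: [-0.4, -0.2, 0.2]
clock: 12.92
tool_pos: [0.6254, 0.196, 0.0071]
eef_rot: [0.161, 0.987, 0.001, 0.001]
contact_force: [0.2, 0.0, -0.0]
opening: 0.72
finger_force: 0.0
t12.92 tcp [0.6254 0.196  0.0071] yaw(y axis) 71.5 tilt 0.1 F [ 0.2  0.  -0. ] open 0.720 ff 0.0 q7 0.70
```

```bash
python3 -m jog '[{"wx":0,"wy":0,"wz":0,"dx":0,"dy":-0.01,"dz":0,"hand":1},{"wx":0,"wy":0,"wz":0,"dx":0,"dy":0,"dz":0,"hand":1},{"wx":0,"wy":0,"wz":0,"dx":0,"dy":0,"dz":0,"hand":1},{"wx":0,"wy":0,"wz":0,"dx":0,"dy":0,"dz":0,"hand":1}]' 30
python3 -m jog '[{"wx":0,"wy":0,"wz":0,"dx":0,"dy":0,"dz":0.05,"hand":1},{"wx":0,"wy":0,"wz":0,"dx":0,"dy":0,"dz":0.15,"hand":1},{"wx":0,"wy":0,"wz":0,"dx":0,"dy":0,"dz":0.15,"hand":1},{"wx":0,"wy":0,"wz":0,"dx":-0.02,"dy":-0.06,"dz":0.12,"hand":1},{"wx":0,"wy":0,"wz":0,"dx":-0.04,"dy":-0.14,"dz":0,"hand":1}]' |grep -E "pos|contact|open"
```

```text
clock: 13.25
tool_pos: [0.6251, 0.1933, 0.0067]
eef_rot: [0.161, 0.987, 0.0, 0.0]
contact_force: [-1.2, -0.7, 6.0]
opening: 0.635
finger_force: 30.0
tool_pos: [0.6144, 0.1516, 0.1305]
contact_force: [1.6, 0.6, -0.8]
opening: 0.632
```

```bash
python3 -m jog '[{"wx":0,"wy":0,"wz":-0.01,"dx":-0.047,"dy":-0.152,"dz":0,"hand":1},{"wx":0,"wy":0,"wz":-0.01,"dx":-0.047,"dy":-0.152,"dz":0,"hand":1},{"wx":0,"wy":0,"wz":-0.011,"dx":-0.047,"dy":-0.152,"dz":0,"hand":1},{"wx":0,"wy":0,"wz":0,"dx":-0.047,"dy":-0.152,"dz":0,"hand":1},{"wx":0,"wy":0,"wz":0,"dx":-0.047,"dy":-0.152,"dz":0,"hand":1}]'>/dev/null; python3 -m jog '[{"wx":0,"wy":0,"wz":0,"dx":-0.047,"dy":-0.152,"dz":0,"hand":1},{"wx":0,"wy":0,"wz":0,"dx":-0.047,"dy":-0.152,"dz":0,"hand":1},{"wx":0,"wy":0,"wz":0,"dx":-0.047,"dy":-0.152,"dz":0,"hand":1},{"wx":0,"wy":0,"wz":0,"dx":-0.047,"dy":-0.152,"dz":0,"hand":1},{"wx":0,"wy":0,"wz":0,"dx":-0.047,"dy":-0.152,"dz":0,"hand":1}]'>/dev/null; python3 -m jog '[{"wx":0,"wy":0,"wz":0,"dx":-0.047,"dy":-0.15,"dz":0,"hand":1},{"wx":0,"wy":0,"wz":0,"dx":0,"dy":0,"dz":0,"hand":1},{"wx":0,"wy":0,"wz":0,"dx":0,"dy":0,"dz":0,"hand":1},{"wx":0,"wy":0,"wz":0,"dx":0,"dy":0,"dz":0,"hand":1},{"wx":0,"wy":0,"wz":0,"dx":0,"dy":0,"dz":0,"hand":1}]'>/dev/null; python3 -m jog '[{"wx":0,"wy":0,"wz":0,"dx":0,"dy":0,"dz":0,"hand":1},{"wx":0,"wy":0,"wz":0,"dx":0,"dy":0,"dz":0,"hand":1},{"wx":0,"wy":0,"wz":0,"dx":0,"dy":0,"dz":0,"hand":1},{"wx":0,"wy":0,"wz":0,"dx":0,"dy":0,"dz":0,"hand":1}]' >/dev/null
cat > hand.py <<'E'
import sys
from h import *
import look,inhand
q,n=sys.argv[1:3]; s=r.get_state(); look.look(q,s["tool_pos"][:2],n,z=s["tool_pos"][2]-.006)
inhand.inhand(q,n,s["tool_pos"],[-.012,-.009,-.006,-.003]); tool()
E
python3 hand.py filter_ring whf
```

```text
t15.25 tcp [ 0.4807 -0.2733  0.1232] yaw(y axis) 68.0 tilt 0.0 F [-0.6  0.1 -0.2] open 0.629 ff 30.0 q7 1.31Traceback (most recent call last):
  File "hand.py", line 5, in <module>
    inhand.inhand(q,n,s["tool_pos"],[-.012,-.009,-.006,-.003]); tool()
    ~~~~~~~~~~~~~^^^^^^^^^^^^^^^^^^^^^^^^^^^^^^^^^^^^^^^^^^^^^
  File "inhand.py", line 4, in inhand
    w=np.load(name+".npz"); cw=(w["K"],w["R"],w["t"]); M=Ro.from_quat(r.get_state()["eef_rot"]).as_matrix()
    fid = stack.enter_context(open(os.fspath(file), "rb"))
                              ~~~~^^^^^^^^^^^^^^^^^^^^^^^
FileNotFoundError: [Errno 2] No such file or directory: 'whf.npz'
```

```bash
python3 - <<'E'
from h import *
cv2.imwrite("pics/whfc.png",cv2.resize(cv2.imread("pics/whf.png")[160:400,180:460],None,fx=2.5,fy=2.5))
E
python3 hand.py filter_ring whf 2>&1 | grep -v File
```

```text
t15.35 tcp [ 0.4806 -0.2737  0.1232] yaw(y axis) 68.0 tilt 0.0 F [ 0.4  0.5 -0.9] open 0.633 ff 30.0 q7 1.31
filter_ring p 0.82 [250. 235. 398. 349.] 13005 ground [ 0.474 -0.27   0.127] rgb [142. 135. 117.]
  loss 0.025 x 0.4801 y -0.2722 yaw -22.0
  loss 0.025 x 0.4801 y -0.2722 yaw -22.0
  loss 0.026 x 0.4800 y -0.2722 yaw -22.1
dz -0.012 loss 0.064 yaw -21.5 off world mm [2.5 0.8] along -toolx 2.0 tooly 1.7
dz -0.009 loss 0.019 yaw -21.2 off world mm [0.8 0.9] along -toolx 0.4 tooly 1.1
dz -0.006 loss 0.025 yaw -22.0 off world mm [-0.5  1.5] along -toolx -1.0 tooly 1.2
dz -0.003 loss 0.074 yaw -22.0 off world mm [-1.9  1.9] along -toolx -2.5 tooly 1.1
t15.45 tcp [ 0.4805 -0.2739  0.1232] yaw(y axis) 67.9 tilt 0.0 F [-1.4  0.3 -0.2] open 0.632 ff 30.0 q7 1.31
```

View pics/whfc.png

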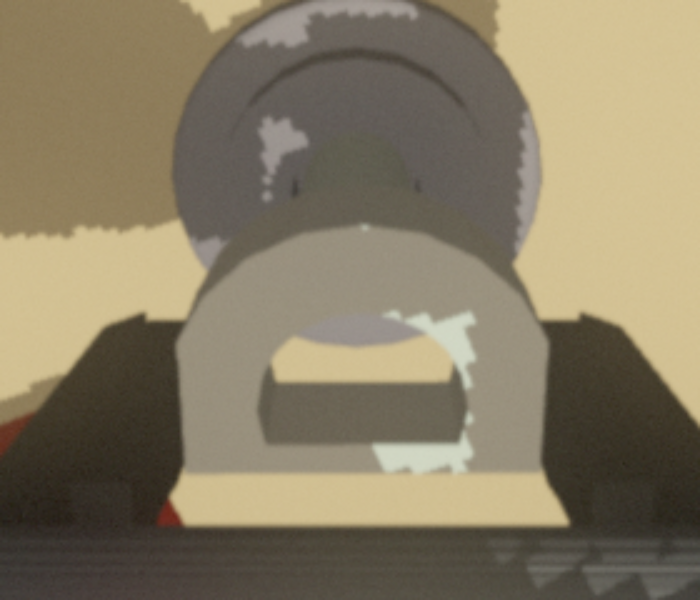

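Filter ring held level in line with the post. Lower it.

```bash
python3 -m jog '[{"wx":0,"wy":0,"wz":0,"dx":-0.003,"dy":-0.001,"dz":-0.08,"hand":1},{"wx":0,"wy":0,"wz":0,"dx":0,"dy":0,"dz":-0.08,"hand":1},{"wx":0,"wy":0,"wz":0,"dx":0,"dy":0,"dz":-0.03,"hand":1},{"wx":0,"wy":0,"wz":0,"dx":0,"dy":0,"dz":-0.03,"hand":1},{"wx":0,"wy":0,"wz":0,"dx":0,"dy":0,"dz":0,"hand":1}]'|grep -E "pos|contact"; python3 -m jog '[{"wx":0,"wy":0,"wz":0,"dx":0,"dy":0,"dz":-0.03,"hand":1},{"wx":0,"wy":0,"wz":0,"dx":0,"dy":0,"dz":-0.02,"hand":1},{"wx":0,"wy":0,"wz":0,"dx":0,"dy":0,"dz":-0.02,"hand":1},{"wx":0,"wy":0,"wz":0,"dx":0,"dy":0,"dz":0,"hand":1}]'|grep -E "pos|contact"
```

```text
tool_pos: [0.4792, -0.2739, 0.0671]
contact_force: [-0.3, 0.0, -0.7]
tool_pos: [0.4794, -0.2741, 0.0501]
contact_force: [0.5, 0.2, -0.9]
```

```bash
python3 -m jog '[{"wx":0,"wy":0,"wz":0,"dx":0,"dy":0,"dz":-0.015,"hand":1},{"wx":0,"wy":0,"wz":0,"dx":0,"dy":0,"dz":-0.01,"hand":1},{"wx":0,"wy":0,"wz":0,"dx":0,"dy":0,"dz":0,"hand":1}]'|grep -E "pos|contact"; python3 -m jog '[{"wx":0,"wy":0,"wz":0,"dx":0,"dy":0,"dz":-0.008,"hand":1},{"wx":0,"wy":0,"wz":0,"dx":0,"dy":0,"dz":0,"hand":1}]'|grep -E "pos|contact"
```

```text
tool_pos: [0.4795, -0.2742, 0.0441]
contact_force: [-0.8, 0.6, -0.8]
tool_pos: [0.4799, -0.2744, 0.0427]
contact_force: [-0.2, -0.3, -0.0]
```

```bash
python3 -m jog '[{"wx":0,"wy":0,"wz":0,"dx":0,"dy":0,"dz":-0.008,"hand":1},{"wx":0,"wy":0,"wz":0,"dx":0,"dy":0,"dz":0,"hand":1}]'|grep -E "pos|contact"; python3 -m jog '[{"wx":0,"wy":0,"wz":0,"dx":0,"dy":0,"dz":-0.006,"hand":1},{"wx":0,"wy":0,"wz":0,"dx":0,"dy":0,"dz":0,"hand":1}]'|grep -E "pos|contact"
```

```text
tool_pos: [0.4799, -0.2744, 0.0425]
contact_force: [-3.3, 1.5, 18.9]
tool_pos: [0.48, -0.2744, 0.0422]
contact_force: [-5.3, 2.5, 28.5]
```

```bash
python3 -m jog '[{"wx":0,"wy":0,"wz":0,"dx":0,"dy":0,"dz":0.012,"hand":0},{"wx":0,"wy":0,"wz":0,"dx":0,"dy":0,"dz":0,"hand":0},{"wx":0,"wy":0,"wz":0,"dx":0,"dy":0,"dz":0,"hand":0},{"wx":0,"wy":0,"wz":0,"dx":0,"dy":0,"dz":0.1,"hand":0},{"wx":0,"wy":0,"wz":0,"dx":0,"dy":0,"dz":0.16,"hand":0}]'|grep -E "pos|contact|open"; python3 -m jog '[{"wx":0,"wy":0,"wz":0,"dx":0,"dy":0.03,"dz":0.12,"hand":0},{"wx":0,"wy":0,"wz":0.058,"dx":-0.01,"dy":0.154,"dz":0,"hand":0},{"wx":0,"wy":0,"wz":0.058,"dx":-0.01,"dy":0.154,"dz":0,"hand":0},{"wx":0,"wy":0,"wz":0.058,"dx":-0.01,"dy":0.154,"dz":0,"hand":0},{"wx":0,"wy":0,"wz":0.058,"dx":-0.01,"dy":0.154,"dz":0,"hand":0}]'|grep pos;  python3 -m jog '[{"wx":0,"wy":0,"wz":0,"dx":-0.01,"dy":0.154,"dz":0,"hand":0},{"wx":0,"wy":0,"wz":0,"dx":-0.005,"dy":0.154,"dz":0,"hand":0},{"wx":0,"wy":0,"wz":0,"dx":0,"dy":0.154,"dz":0,"hand":0},{"wx":0,"wy":0,"wz":0,"dx":0,"dy":0.026,"dz":-0.08,"hand":0},{"wx":0,"wy":0,"wz":0,"dx":0,"dy":0,"dz":0,"hand":0}]'|grep pos;  python3 -m jog '[{"wx":0,"wy":0,"wz":0,"dx":0,"dy":0,"dz":0,"hand":0},{"wx":0,"wy":0,"wz":0,"dx":0,"dy":0,"dz":0,"hand":0},{"wx":0,"wy":0,"wz":0,"dx":0,"dy":0,"dz":0,"hand":0},{"wx":0,"wy":0,"wz":0,"dx":0,"dy":0,"dz":0,"hand":0}]'|grep pos; python3 look.py steel_collar .4672 .009 wcol2
python3 - <<'E'
from h import *
r.snapshot("side");c=cam("side")
for q,z in(("filter_ring",.036),("foot_ring",.02)):
    for m in r.masks_of("side",q)[:4]:
        yy,xx=np.where(m["region"]);g=ground(c,(xx.mean(),yy.mean()),z+.01);print(q,round(m["p"],2),np.round(g,3))
E
```

```text
tool_pos: [0.4772, -0.273, 0.1041]
contact_force: [1.0, -0.1, -0.0]
opening: 0.984
tool_pos: [0.4693, -0.1115, 0.1368]
tool_pos: [0.4651, 0.0131, 0.1151]
tool_pos: [0.4662, 0.0075, 0.1174]
t18.53 tcp [0.4662 0.0075 0.1174] yaw(y axis) 94.3 tilt 0.0 F [-0.1 -0.1  0.4] open 0.998 ff 0.0 q7 1.09
steel_collar p 0.84 [293. 194. 363. 249.] 2408 ground [0.459 0.01  0.01 ] rgb [132. 127. 112.]
  loss 0.064 x 0.4671 y 0.0107 yaw 4.4
  loss 0.065 x 0.4671 y 0.0107 yaw 4.4
  loss 0.066 x 0.4671 y 0.0108 yaw 4.4
filter_ring 0.77 [ 0.468 -0.27   0.046]
filter_ring 0.64 [0.761 0.068 0.046]
filter_ring 0.52 [0.693 0.146 0.046]
foot_ring 0.56 [ 0.453 -0.285  0.03 ]
```

```bash
python3 -m jog '[{"wx":0,"wy":0,"wz":0,"dx":0.004,"dy":0.009,"dz":-0.14,"hand":0},{"wx":0,"wy":0,"wz":0,"dx":0,"dy":0,"dz":-0.14,"hand":0},{"wx":0,"wy":0,"wz":0,"dx":0,"dy":0,"dz":-0.1,"hand":0},{"wx":0,"wy":0,"wz":0,"dx":0,"dy":0,"dz":-0.066,"hand":0},{"wx":0,"wy":0,"wz":0,"dx":0,"dy":0,"dz":0,"hand":0}]'|grep -E "pos|contact"; python3 -m jog '[{"wx":0,"wy":0,"wz":0,"dx":0,"dy":0,"dz":0,"hand":1},{"wx":0,"wy":0,"wz":0,"dx":0,"dy":0,"dz":0,"hand":1},{"wx":0,"wy":0,"wz":0,"dx":0,"dy":0,"dz":0,"hand":1},{"wx":0,"wy":0,"wz":0,"dx":0,"dy":0,"dz":0,"hand":1},{"wx":0,"wy":0,"wz":0,"dx":0,"dy":0,"dz":0,"hand":1}]' 30|grep -E "pos|contact"; python3 -m jog '[{"wx":0,"wy":0,"wz":0,"dx":0,"dy":0,"dz":0,"hand":1},{"wx":0,"wy":0,"wz":0,"dx":0,"dy":0,"dz":0,"hand":1},{"wx":0,"wy":0,"wz":0,"dx":0,"dy":0,"dz":0,"hand":1}]' 30
```

```text
tool_pos: [0.4666, 0.0113, 0.0037]
contact_force: [0.4, 0.5, 0.3]
tool_pos: [0.4688, 0.0115, 0.0073]
contact_force: [-0.4, 0.7, 0.4]
clock: 19.87
tool_pos: [0.4685, 0.0114, 0.0069]
eef_rot: [-0.039, 0.999, 0.0, -0.001]
contact_force: [0.2, -0.6, 5.1]
opening: 0.533
finger_force: 30.0
```

```bash
python3 -m jog '[{"wx":0,"wy":0,"wz":0,"dx":0,"dy":0,"dz":0.05,"hand":1},{"wx":0,"wy":0,"wz":0,"dx":0,"dy":0,"dz":0.14,"hand":1},{"wx":0,"wy":0,"wz":0,"dx":0,"dy":0,"dz":0.15,"hand":1},{"wx":0,"wy":0,"wz":0,"dx":0,"dy":0,"dz":0.15,"hand":1},{"wx":0,"wy":0,"wz":-0.058,"dx":0.0056,"dy":-0.1,"dz":0,"hand":1}]'>/dev/null; python3 -m jog '[{"wx":0,"wy":0,"wz":-0.058,"dx":0.0056,"dy":-0.15,"dz":0,"hand":1},{"wx":0,"wy":0,"wz":-0.058,"dx":0.0056,"dy":-0.15,"dz":0,"hand":1},{"wx":0,"wy":0,"wz":-0.058,"dx":0.0056,"dy":-0.15,"dz":0,"hand":1},{"wx":0,"wy":0,"wz":0,"dx":0.0056,"dy":-0.15,"dz":0,"hand":1},{"wx":0,"wy":0,"wz":0,"dx":0.0056,"dy":-0.15,"dz":0,"hand":1}]'>/dev/null; python3 -m jog '[{"wx":0,"wy":0,"wz":0,"dx":0.0056,"dy":-0.15,"dz":0,"hand":1},{"wx":0,"wy":0,"wz":0,"dx":0.0056,"dy":-0.143,"dz":0,"hand":1},{"wx":0,"wy":0,"wz":0,"dx":0,"dy":0,"dz":0,"hand":1},{"wx":0,"wy":0,"wz":0,"dx":0,"dy":0,"dz":0,"hand":1},{"wx":0,"wy":0,"wz":0,"dx":0,"dy":0,"dz":0,"hand":1}]'>/dev/null; python3 -m jog '[{"wx":0,"wy":0,"wz":0,"dx":0,"dy":0,"dz":0,"hand":1},{"wx":0,"wy":0,"wz":0,"dx":0,"dy":0,"dz":0,"hand":1},{"wx":0,"wy":0,"wz":0,"dx":0,"dy":0,"dz":0,"hand":1},{"wx":0,"wy":0,"wz":0,"dx":0,"dy":0,"dz":0,"hand":1},{"wx":0,"wy":0,"wz":0,"dx":0,"dy":0,"dz":0,"hand":1}]'>/dev/null; python3 hand.py steel_collar whc
```

```text
t21.53 tcp [ 0.4795 -0.2737  0.1289] yaw(y axis) 68.0 tilt 0.1 F [-0.9 -0.6 -1.4] open 0.537 ff 30.0 q7 1.18
steel_collar p 0.77 [265. 241. 386. 330.] 7228 ground [ 0.469 -0.268  0.133] rgb [112. 108.  97.]
  loss 0.082 x 0.4770 y -0.2717 yaw -22.2
  loss 0.083 x 0.4770 y -0.2715 yaw -22.3
  loss 0.083 x 0.4771 y -0.2715 yaw -21.6
dz -0.012 loss 0.032 yaw -21.7 off world mm [-0.2  1.2] along -toolx -0.6 tooly 1.0
dz -0.009 loss 0.035 yaw -21.4 off world mm [-1.3  1.8] along -toolx -1.9 tooly 1.2
dz -0.006 loss 0.081 yaw -21.9 off world mm [-2.4  2.1] along -toolx -3.0 tooly 1.0
dz -0.003 loss 0.140 yaw -21.9 off world mm [-4.   2.5] along -toolx -4.6 tooly 0.8
t21.63 tcp [ 0.4795 -0.274   0.1289] yaw(y axis) 68.0 tilt 0.1 F [ 0.3 -0.7 -0.4] open 0.539 ff 30.0 q7 1.18
```

```bash
python3 -m jog '[{"wx":0,"wy":0,"wz":0,"dx":0.004,"dy":-0.003,"dz":-0.08,"hand":1},{"wx":0,"wy":0,"wz":0,"dx":0,"dy":0,"dz":-0.08,"hand":1},{"wx":0,"wy":0,"wz":0,"dx":0,"dy":0,"dz":-0.02,"hand":1},{"wx":0,"wy":0,"wz":0,"dx":0,"dy":0,"dz":-0.02,"hand":1},{"wx":0,"wy":0,"wz":0,"dx":0,"dy":0,"dz":0,"hand":1}]'|grep -E "pos|contact"; python3 -m jog '[{"wx":0,"wy":0,"wz":0,"dx":0,"dy":0,"dz":-0.02,"hand":1},{"wx":0,"wy":0,"wz":0,"dx":0,"dy":0,"dz":-0.02,"hand":1},{"wx":0,"wy":0,"wz":0,"dx":0,"dy":0,"dz":0,"hand":1}]'|grep -E "pos|contact"
```

```text
tool_pos: [0.4801, -0.2748, 0.0784]
contact_force: [1.4, 0.1, -0.6]
tool_pos: [0.4802, -0.275, 0.0686]
contact_force: [0.6, -0.0, -1.7]
```

```bash
python3 -m jog '[{"wx":0,"wy":0,"wz":0,"dx":0,"dy":0,"dz":-0.01,"hand":1},{"wx":0,"wy":0,"wz":0,"dx":0,"dy":0,"dz":0,"hand":1}]'|grep -E "pos|contact"; python3 -m jog '[{"wx":0,"wy":0,"wz":0,"dx":0,"dy":0,"dz":-0.008,"hand":1},{"wx":0,"wy":0,"wz":0,"dx":0,"dy":0,"dz":0,"hand":1}]'|grep -E "pos|contact"
```

```text
tool_pos: [0.4803, -0.275, 0.0663]
contact_force: [0.1, 0.1, -0.9]
tool_pos: [0.4803, -0.275, 0.0642]
contact_force: [0.2, 0.0, -1.3]
```

```bash
python3 -m jog '[{"wx":0,"wy":0,"wz":0,"dx":0,"dy":0,"dz":-0.006,"hand":1},{"wx":0,"wy":0,"wz":0,"dx":0,"dy":0,"dz":0,"hand":1}]'|grep -E "pos|contact"; python3 -m jog '[{"wx":0,"wy":0,"wz":0,"dx":0,"dy":0,"dz":-0.006,"hand":1},{"wx":0,"wy":0,"wz":0,"dx":0,"dy":0,"dz":0,"hand":1}]'|grep -E "pos|contact"
```

```text
tool_pos: [0.4805, -0.2751, 0.063]
contact_force: [0.0, 0.4, 0.6]
tool_pos: [0.4806, -0.2751, 0.0628]
contact_force: [-1.9, -0.1, 12.2]
```

```bash
python3 -m jog '[{"wx":0,"wy":0,"wz":0,"dx":0,"dy":0,"dz":0.008,"hand":0},{"wx":0,"wy":0,"wz":0,"dx":0,"dy":0,"dz":0,"hand":0},{"wx":0,"wy":0,"wz":0,"dx":0,"dy":0,"dz":0,"hand":0},{"wx":0,"wy":0,"wz":0,"dx":0,"dy":0,"dz":0.1,"hand":0},{"wx":0,"wy":0,"wz":0,"dx":0,"dy":0,"dz":0.16,"hand":0}]'|grep -E "contact|open"; python3 -m jog '[{"wx":0,"wy":0,"wz":0,"dx":0,"dy":0.1,"dz":0.04,"hand":0},{"wx":0,"wy":0,"wz":0.013,"dx":-0.01,"dy":0.155,"dz":0,"hand":0},{"wx":0,"wy":0,"wz":0.013,"dx":-0.01,"dy":0.155,"dz":0,"hand":0},{"wx":0,"wy":0,"wz":0.013,"dx":-0.01,"dy":0.155,"dz":0,"hand":0},{"wx":0,"wy":0,"wz":0,"dx":-0.01,"dy":0.155,"dz":0,"hand":0}]'|grep pos;  python3 -m jog '[{"wx":0,"wy":0,"wz":0,"dx":-0.01,"dy":0.155,"dz":0,"hand":0},{"wx":0,"wy":0,"wz":0,"dx":-0.01,"dy":0.155,"dz":0,"hand":0},{"wx":0,"wy":0,"wz":0,"dx":-0.01,"dy":0.155,"dz":0,"hand":0},{"wx":0,"wy":0,"wz":0,"dx":-0.01,"dy":0.155,"dz":0,"hand":0},{"wx":0,"wy":0,"wz":0,"dx":-0.01,"dy":0.155,"dz":0,"hand":0}]'|grep pos;  python3 -m jog '[{"wx":0,"wy":0,"wz":0,"dx":-0.01,"dy":0.155,"dz":0,"hand":0},{"wx":0,"wy":0,"wz":0,"dx":-0.01,"dy":0.155,"dz":0,"hand":0},{"wx":0,"wy":0,"wz":0,"dx":-0.01,"dy":0.155,"dz":0,"hand":0},{"wx":0,"wy":0,"wz":0,"dx":-0.01,"dy":0.155,"dz":0,"hand":0},{"wx":0,"wy":0,"wz":0,"dx":0,"dy":0.02,"dz":-0.1,"hand":0}]'|grep pos;  python3 -m jog '[{"wx":0,"wy":0,"wz":0,"dx":0,"dy":0,"dz":0,"hand":0},{"wx":0,"wy":0,"wz":0,"dx":0,"dy":0,"dz":0,"hand":0},{"wx":0,"wy":0,"wz":0,"dx":0,"dy":0,"dz":0,"hand":0},{"wx":0,"wy":0,"wz":0,"dx":0,"dy":0,"dz":0,"hand":0},{"wx":0,"wy":0,"wz":0,"dx":0,"dy":0,"dz":0,"hand":0}]'|grep pos; python3 look.py cap .446 .2614 wcap2; python3 -c "
from h import *
tool()"
```

```text
contact_force: [-0.1, -0.2, -0.2]
opening: 0.891
tool_pos: [0.47, -0.0936, 0.1383]
tool_pos: [0.4574, 0.1006, 0.1382]
tool_pos: [0.449, 0.2705, 0.1163]
tool_pos: [0.4486, 0.2573, 0.114]
t25.05 tcp [0.4486 0.2573 0.114 ] yaw(y axis) 72.2 tilt 0.1 F [0.5 1.  0.7] open 1.000 ff 0.0 q7 0.33
cap p 0.89 [295. 192. 364. 248.] 3342 ground [0.442 0.264 0.01 ] rgb [114. 107.  98.]
  loss 0.042 x 0.4464 y 0.2626 yaw -20.7
  loss 0.042 x 0.4464 y 0.2626 yaw -20.7
  loss 0.042 x 0.4464 y 0.2627 yaw -20.7
cap p 0.49 [580.   0. 640. 321.] 11787 ground [0.462 0.45  0.01 ] rgb [59. 56. 53.]
t25.15 tcp [0.4484 0.2578 0.1139] yaw(y axis) 72.3 tilt 0.1 F [ 0.1 -0.5  0.8] open 1.002 ff 0.0 q7 0.33
```

```bash
python3 -m jog '[{"wx":0,"wy":0,"wz":-0.02,"dx":-0.008,"dy":0.0125,"dz":-0.14,"hand":0},{"wx":0,"wy":0,"wz":0,"dx":0,"dy":0,"dz":-0.14,"hand":0},{"wx":0,"wy":0,"wz":0,"dx":0,"dy":0,"dz":-0.08,"hand":0},{"wx":0,"wy":0,"wz":0,"dx":0,"dy":0,"dz":-0.056,"hand":0},{"wx":0,"wy":0,"wz":0,"dx":0,"dy":0,"dz":0,"hand":0}]'|grep -E "pos|contact"; python3 -m jog '[{"wx":0,"wy":0,"wz":0,"dx":0,"dy":0,"dz":0,"hand":0},{"wx":0,"wy":0,"wz":0,"dx":0,"dy":0,"dz":0,"hand":1},{"wx":0,"wy":0,"wz":0,"dx":0,"dy":0,"dz":0,"hand":1},{"wx":0,"wy":0,"wz":0,"dx":0,"dy":0,"dz":0,"hand":1},{"wx":0,"wy":0,"wz":0,"dx":0,"dy":0,"dz":0,"hand":1}]' 30|grep -E "pos|contact|open"; python3 -m jog '[{"wx":0,"wy":0,"wz":0,"dx":0,"dy":0,"dz":0,"hand":1},{"wx":0,"wy":0,"wz":0,"dx":0,"dy":0,"dz":0,"hand":1},{"wx":0,"wy":0,"wz":0,"dx":0,"dy":0,"dz":0,"hand":1},{"wx":0,"wy":0,"wz":0,"dx":0,"dy":0,"dz":0,"hand":1},{"wx":0,"wy":0,"wz":0,"dx":0,"dy":0,"dz":0,"hand":1}]' 30; python3 -c "
from h import *
tool()"
```

```text
tool_pos: [0.4447, 0.2609, 0.0072]
contact_force: [0.1, 0.6, 1.1]
tool_pos: [0.4464, 0.2621, 0.0103]
contact_force: [0.1, -0.4, -0.1]
opening: 0.718
clock: 26.4
tool_pos: [0.4459, 0.2619, 0.0095]
eef_rot: [0.173, 0.985, 0.0, -0.001]
contact_force: [-0.5, -0.2, 2.8]
opening: 0.497
finger_force: 30.0
t26.40 tcp [0.4459 0.2619 0.0095] yaw(y axis) 70.1 tilt 0.1 F [-0.5 -0.2  2.8] open 0.497 ff 30.0 q7 0.25
```

```bash
python3 -m jog '[{"wx":0,"wy":0,"wz":0,"dx":0,"dy":0,"dz":0.05,"hand":1},{"wx":0,"wy":0,"wz":0,"dx":0,"dy":0,"dz":0.14,"hand":1},{"wx":0,"wy":0,"wz":0,"dx":0,"dy":0,"dz":0.15,"hand":1},{"wx":0,"wy":0,"wz":0,"dx":0,"dy":-0.06,"dz":0.15,"hand":1},{"wx":0,"wy":0,"wz":-0.01,"dx":0.01,"dy":-0.15,"dz":0,"hand":1}]'>/dev/null; python3 -m jog '[{"wx":0,"wy":0,"wz":-0.01,"dx":0.01,"dy":-0.155,"dz":0,"hand":1},{"wx":0,"wy":0,"wz":0,"dx":0.01,"dy":-0.155,"dz":0,"hand":1},{"wx":0,"wy":0,"wz":0,"dx":0.01,"dy":-0.155,"dz":0,"hand":1},{"wx":0,"wy":0,"wz":0,"dx":0.01,"dy":-0.155,"dz":0,"hand":1},{"wx":0,"wy":0,"wz":0,"dx":0.01,"dy":-0.155,"dz":0,"hand":1}]'>/dev/null;  python3 -m jog '[{"wx":0,"wy":0,"wz":0,"dx":0.01,"dy":-0.155,"dz":0,"hand":1},{"wx":0,"wy":0,"wz":0,"dx":0.01,"dy":-0.155,"dz":0,"hand":1},{"wx":0,"wy":0,"wz":0,"dx":0.01,"dy":-0.155,"dz":0,"hand":1},{"wx":0,"wy":0,"wz":0,"dx":0.01,"dy":-0.155,"dz":0,"hand":1},{"wx":0,"wy":0,"wz":0,"dx":0.01,"dy":-0.155,"dz":0,"hand":1}]'>/dev/null; python3 -m jog '[{"wx":0,"wy":0,"wz":0,"dx":0.01,"dy":-0.155,"dz":0,"hand":1},{"wx":0,"wy":0,"wz":0,"dx":0.01,"dy":-0.155,"dz":0,"hand":1},{"wx":0,"wy":0,"wz":0,"dx":0.005,"dy":-0.075,"dz":0,"hand":1},{"wx":0,"wy":0,"wz":0,"dx":0,"dy":0,"dz":0,"hand":1},{"wx":0,"wy":0,"wz":0,"dx":0,"dy":0,"dz":0,"hand":1}]'>/dev/null; python3 -m jog '[{"wx":0,"wy":0,"wz":0,"dx":0,"dy":0,"dz":0,"hand":1},{"wx":0,"wy":0,"wz":0,"dx":0,"dy":0,"dz":0,"hand":1},{"wx":0,"wy":0,"wz":0,"dx":0,"dy":0,"dz":0,"hand":1},{"wx":0,"wy":0,"wz":0,"dx":0,"dy":0,"dz":0,"hand":1},{"wx":0,"wy":0,"wz":0,"dx":0,"dy":0,"dz":0,"hand":1}]'>/dev/null
sed -i 's/\[-.012,-.009,-.006,-.003\]/[-.016,-.014,-.012,-.010,-.008]/' hand.py; python3 hand.py cap whcap
```

```text
t28.48 tcp [ 0.4798 -0.2735  0.1319] yaw(y axis) 67.9 tilt 0.1 F [ 0.7 -0.2 -0.6] open 0.498 ff 30.0 q7 1.16
cap p 0.86 [268. 248. 382. 343.] 9360 ground [ 0.474 -0.27   0.136] rgb [103.  97.  91.]
  loss 0.099 x 0.4788 y -0.2720 yaw -22.1
  loss 0.103 x 0.4785 y -0.2713 yaw -22.3
  loss 0.105 x 0.4788 y -0.2718 yaw -23.4
dz -0.016 loss 0.023 yaw -21.9 off world mm [2.7 0.2] along -toolx 2.4 tooly 1.2
dz -0.014 loss 0.014 yaw -22.1 off world mm [1.8 0.6] along -toolx 1.5 tooly 1.2
dz -0.012 loss 0.025 yaw -22.0 off world mm [1.  0.9] along -toolx 0.6 tooly 1.2
dz -0.01 loss 0.050 yaw -22.1 off world mm [0.7 1. ] along -toolx 0.2 tooly 1.2
dz -0.008 loss 0.076 yaw -22.1 off world mm [-0.2  1.3] along -toolx -0.6 tooly 1.1
t28.58 tcp [ 0.4797 -0.2739  0.1319] yaw(y axis) 67.9 tilt 0.1 F [-0.3  0.9 -0.5] open 0.493 ff 30.0 q7 1.16
```

```bash
python3 -m jog '[{"wx":0,"wy":0,"wz":0,"dx":-0.0055,"dy":0.002,"dz":-0.08,"hand":1},{"wx":0,"wy":0,"wz":0,"dx":0,"dy":0,"dz":-0.08,"hand":1},{"wx":0,"wy":0,"wz":0,"dx":0,"dy":0,"dz":0,"hand":1},{"wx":0,"wy":0,"wz":0,"dx":0,"dy":0,"dz":-0.02,"hand":1},{"wx":0,"wy":0,"wz":0,"dx":0,"dy":0,"dz":0,"hand":1}]'|grep -E "pos|contact"; python3 -m jog '[{"wx":0,"wy":0,"wz":0,"dx":0,"dy":0,"dz":-0.015,"hand":1},{"wx":0,"wy":0,"wz":0,"dx":0,"dy":0,"dz":0,"hand":1}]'|grep -E "pos|contact"
```

```text
tool_pos: [0.4783, -0.2738, 0.0868]
contact_force: [0.7, -0.7, -1.2]
tool_pos: [0.4785, -0.274, 0.0834]
contact_force: [-0.5, -0.2, -1.6]
```

```bash
python3 -m jog '[{"wx":0,"wy":0,"wz":0,"dx":0,"dy":0,"dz":-0.012,"hand":1},{"wx":0,"wy":0,"wz":0,"dx":0,"dy":0,"dz":0,"hand":1}]'|grep -E "pos|contact"; python3 -m jog '[{"wx":0,"wy":0,"wz":0,"dx":0,"dy":0,"dz":-0.006,"hand":1},{"wx":0,"wy":0,"wz":0,"dx":0,"dy":0,"dz":0,"hand":1}]'|grep -E "pos|contact"
```

```text
tool_pos: [0.4782, -0.274, 0.0801]
contact_force: [0.7, -0.1, 0.3]
tool_pos: [0.4782, -0.2739, 0.0786]
contact_force: [0.4, -1.0, -0.2]
```

```bash
python3 -m jog '[{"wx":0,"wy":0,"wz":0,"dx":0,"dy":0,"dz":-0.006,"hand":1},{"wx":0,"wy":0,"wz":0,"dx":0,"dy":0,"dz":0,"hand":1}]'|grep -E "pos|contact"; python3 -m jog '[{"wx":0,"wy":0,"wz":0,"dx":0,"dy":0,"dz":-0.004,"hand":1},{"wx":0,"wy":0,"wz":0,"dx":0,"dy":0,"dz":0,"hand":1}]'|grep -E "pos|contact"
```

```text
tool_pos: [0.4784, -0.274, 0.0775]
contact_force: [-0.7, 1.4, 3.0]
tool_pos: [0.4786, -0.274, 0.0775]
contact_force: [-2.9, 0.6, 13.0]
```

Contact at exactly 68 mm + the grip height (9.5 mm). Release, back off, and check.

```bash
python3 -m jog '[{"wx":0,"wy":0,"wz":0,"dx":0,"dy":0,"dz":0.004,"hand":0},{"wx":0,"wy":0,"wz":0,"dx":0,"dy":0,"dz":0,"hand":0},{"wx":0,"wy":0,"wz":0,"dx":0,"dy":0,"dz":0,"hand":0},{"wx":0,"wy":0,"wz":0,"dx":0,"dy":0,"dz":0,"hand":0},{"wx":0,"wy":0,"wz":0,"dx":0,"dy":0,"dz":0.12,"hand":0}]'|grep -E "contact|open"; python3 -m jog '[{"wx":0,"wy":0,"wz":0,"dx":0,"dy":0,"dz":0.16,"hand":0},{"wx":0,"wy":0,"wz":0,"dx":0,"dy":0.1,"dz":0.1,"hand":0},{"wx":0,"wy":0,"wz":0,"dx":0,"dy":0.15,"dz":0,"hand":0},{"wx":0,"wy":0,"wz":0,"dx":0,"dy":0.15,"dz":0,"hand":0},{"wx":0,"wy":0,"wz":0,"dx":0,"dy":0,"dz":0,"hand":0}]'|grep -E "pos"
python3 - <<'E'
from h import *
out=[]
for n in("wrist","side","scene"):
    c=cam(n);im=r.snapshot(n)[:,:,::-1]
    u=proj(c,[[.479,-.274,.04]])[0].astype(int);w=95 if n=="wrist" else 32
    a,b=max(u[1]-w,0),max(u[0]-w,0);out.append(cv2.resize(im[a:a+2*w,b:b+2*w],(266,266),interpolation=cv2.INTER_CUBIC))
    for q,z in(("cap",.068),):
        for m in r.masks_of(n,q)[:2]:
            yy,xx=np.where(m["region"]);g=ground(c,(xx.mean(),yy.mean()),z+.012)
            if abs(g[0]-.478)<.04 and abs(g[1]+.274)<.04: print(n,q,[np.round(f,3) for f in fit([(c,m["region"])],q,g[:2],z)[:1]])
cv2.imwrite("pics/final.png",np.hstack(out)); tool()
E
```

```text
contact_force: [0.1, -0.4, -0.4]
opening: 0.847
tool_pos: [0.4793, -0.165, 0.1731]
wrist cap [array([ 0.247,  0.478, -0.271,  0.303])]
side cap [array([ 0.073,  0.477, -0.275, -0.435])]
scene cap [array([ 0.1  ,  0.479, -0.275, -0.357])]
scene cap [array([ 0.739,  0.507, -0.281, -0.572])]
t30.97 tcp [ 0.4779 -0.1756  0.1717] yaw(y axis) 67.6 tilt 0.2 F [ 0.4 -0.   0.6] open 0.999 ff 0.0 q7 1.00
```

View pics/final.png

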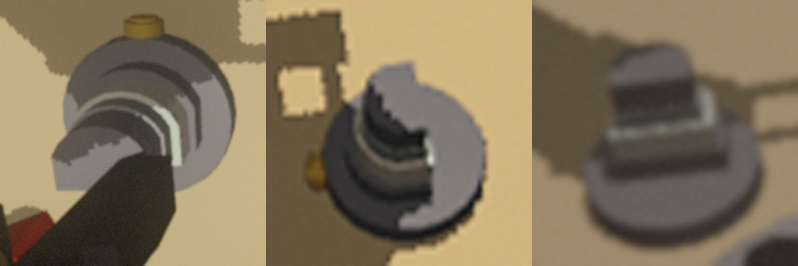

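All three views show the full, level stack on the base: foot ring, filter ring, collar and cap, with the flats aligned and the gripper clear. I'm handing it in.

```bash
python3 -c "
from plant import r
print(r.finish_job())"
```

```text
the job is handed in; nothing more can be done
None
```

I stacked the foot ring, filter ring, steel collar and cap on the post in that order, flats aligned; each touched down at its fully seated height, and I handed the job in at about 31 s.

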